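# Close up the little tool chest with the fingertips

## Task

Close up the little plywood chest without grasping or lifting anything, using only pushes of the fingers: push its drawer fully home, then tip its lid over until it lies flat on the chest, then swing the steel latch arm across so that it lies square over the lid. Leave the things in the chest where they belong and do not disturb the things standing round it.

Things in the scene. Friction and masses are not known exactly. Their poses are not given: they have to be found in the camera images.
- tool_chest: Plywood chest on rubber feet, fixed to the worktop, 130 mm deep (its x), 120 mm wide (its y), 90 mm high to the rim without the lid. Origin: centre of its underside; its x points from the drawer front to the lid hinge, y along the front, z up. The drawer opens to its -x; the latch bracket sits on its +y side. It stands turned so that its front faces sideways, to the robot's right. The drawer and the open tray under the lid hold loose small things.
- drawer (a joint): Travel of the drawer in m: 0 = fully home, grows to 0.1 as it is pulled out along the chest's -x. Stays where it is left; about 1.5 N to push.
- drawer_handle (a point): Middle of the drawer's steel bar handle, a 60 mm bar along the chest's y, about 10 mm thick, 34 mm above the worktop, standing 35 mm off the drawer's front face; the front face is 108 mm wide, from 12 to 55 mm above the worktop.
- lid (a joint): Angle of the lid in rad: 0 = lying flat on the rim, 1.57 = upright, at most 2.0 (leaning back, away from the drawer side). Stiff hinge: it stays at any angle; about 1 to 2 N at its free edge moves it.
- lid_hinge (a point): Middle of the lid's hinge line, on the chest's upper back edge, 90 mm above the worktop; the hinge line runs along the chest's y.
- lid_edge (a point): Middle of the lid's free edge, on its outer (upper when shut) face, 130 mm from the hinge line. The lid is plywood 120 mm wide and 9 mm thick measured outward from the hinge line; a 40 mm wide steel finger tab stands 10 mm out beyond the free edge.
- latch (a joint): Angle of the latch arm in rad about its upright pivot: 0 = the arm points to the chest's -x, along its side; 1.571 (its stop) = it points to the chest's -y, square over the shut lid; negative = it points away from the chest. Turns anticlockwise seen from above as it grows. Stays where it is left; about 1 N at the peg moves it.
- latch_pivot (a point): Pivot of the latch arm, on the upper face of the arm, 105 mm above the worktop, 17 mm outside the chest's +y side.
- latch_peg (a point): Top centre of the upright steel peg at the end of the latch arm, 48 mm from the pivot; 12 mm in diameter, its top 130 mm above the worktop, standing 24 mm above the flat arm (12 mm wide, 6 mm thick, its underside 2 mm above the shut lid).
- clay_block: Grey block of modelling clay, 37x53x25 mm, lying in the drawer. Origin: centre of its underside.
- glue_stick_0: Cream glue stick, 11 mm thick, 100 mm long, lying in the tray under the lid. Origin: its underside.
- glue_stick_1: A second glue stick like the first, in the same tray. Origin: its underside.
- paint_pot_1: Paint pot with a white lid, 52 mm wide and high, standing on the striped mat beside the chest, on the latch side. Origin: centre of its underside.
- tape_1: Roll of masking tape, 87 mm wide, 24 mm high, lying on the worktop to the left, beyond the leaning lid. Origin: centre of its underside. (Pieces hang over the worktop's far left and far right corners, lowest 0.32 m up beyond the tape; a shelf juts out 0.53 m above its far part, a lamp is raised over the middle: come to the chest from the robot's side.)
- marker_1: Black marker pen, 122 mm long, 14 mm thick, lying on the striped mat to the left of the chest, in front of the tape. Origin: centre of its underside.
- maquette_white: White plaster figure, 54x83x85 mm, standing to the right. Origin: centre of its underside.
Things that resemble listed ones, but are neither listed nor needed, are in the scene too. Leave any green look-alike of the clay_block alone.

How it is judged (in metres and radians):
On the way, in this order (a step that is already met when the one before it is completed fails the run):
1. the drawer is home while the lid is still up and the latch open (value of joint drawer below 0.005 m and value of joint lid above 1 rad and value of joint latch below 0.6 rad), for 0.2 s.
2. the lid lies flat while the latch is still open (value of joint drawer below 0.005 m and value of joint lid below 0.06 rad and value of joint latch below 0.6 rad), for 0.2 s.
3. the latch arm lies over the lid (value of joint drawer below 0.005 m and value of joint lid below 0.06 rad and value of joint latch above 1.4 rad), for 0.2 s.
At the end, for the whole second after the job is handed in: Drawer within 5 mm of home, lid within 0.06 rad of flat, latch arm turned past 1.4 rad (square over the lid within about 10 degrees), all at rest; the clay block is inside the shut drawer, both glue sticks in the tray under the lid; pot, tape, pen and figure within 30 mm of where they stood (all of step 3 and velocity of joint drawer between -0.02 and 0.02 m/s and velocity of joint lid between -0.02 and 0.02 rad/s and velocity of joint latch between -0.02 and 0.02 rad/s and x of clay_block in the frame of tool_chest between -0.065 and 0.065 m and y of clay_block in the frame of tool_chest between -0.06 and 0.06 m and z of clay_block in the frame of tool_chest below 0.035 m and x of glue_stick_0 in the frame of tool_chest between -0.065 and 0.065 m and y of glue_stick_0 in the frame of tool_chest between -0.06 and 0.06 m and z of each of glue_stick_0, glue_stick_1 in the frame of tool_chest below 0.09 m and x of glue_stick_1 in the frame of tool_chest between -0.065 and 0.065 m and y of glue_stick_1 in the frame of tool_chest between -0.06 and 0.06 m and distance of each of paint_pot_1, tape_1, marker_1, maquette_white from where it was at the start of the episode below 0.03 m); the robot touches nothing.
It fails at once if the clay block or a glue stick is lifted (height (world z) of clay_block above 0.04 m or height (world z) of any of glue_stick_0, glue_stick_1 above 0.085 m).
It fails at once if a bystander is lifted or moved by more than 30 mm (distance of any of paint_pot_1, tape_1, marker_1, maquette_white from where it was at the start of the episode above 0.03 m or height (world z) of any of paint_pot_1, tape_1, maquette_white above 0.02 m or height (world z) of marker_1 above 0.03 m).
It also fails if it takes over 58 s, if anything falls off the work surface, if the arm or the gripper's body presses on something with over 40 N, if the wrist force passes 120 N, or if a joint passes its speed limit or range.

## Robot

A 6-joint arm with a two-finger parallel gripper is mounted at the origin on a cart in front of the work surface, level with it; the furniture and walls round the work are solid. World frame = base frame: x ahead of the robot, y to its left, z up, the work surface at z = 0. Lengths are in m, angles in degrees, forces in N, time in s.
With the tool pointing down it reaches from about 0.4 to 0.825 m from the base axis. Payload 7 kg.
Tool frame: the origin (TCP) lies on the centre line of the jaws, within the pads' length; the fingertips stand 22 mm ahead of it and the grasp point (between the pads) lies 3 mm ahead of it; z points along the fingers, y is the line along which they close (so a half turn about z gives the same grasp; the last joint's range is limited). The gripper opens to 88 mm and grips with 3 to 60 N. Pads are 19 mm wide; open, the fingers measure 130 mm over their backs; the gripper's body (78 mm by 193 mm) begins 47 mm behind the grasp point.
Start: joints at [92.653, 20.546, 0.682, 0, -70.136, -16.507], TCP at [0.162, 0.655, 0.212] pointing down, gripper open.
Joint ranges: [-176.03, 176.03], [-82.01, 121.73], [-58.28, 71.71], [-173.87, 95.51], [-174.79, -0.11], [-173.66, 173.66]. Speed limits (degrees/s): [136.94, 136.94, 172.46, 180, 180, 180].

## Interface

Orientations are given as [roll, pitch, yaw] about the fixed x, y, z axes, in that order (R = Rz(yaw) Ry(pitch) Rx(roll)).
In Python, from plant import get_state, cams, r gives the robot as it stands.
- The arm moves only by the tool apply_moves, never from a script. Its argument "targets" is a list of rows, each an object with "dp": the shift along the world's x, y, z in m, a list of three; "yaw": the turn about the world's z in degrees. In form: [{"dp": [x, y, z], "yaw": yaw}, ...]. A call has 1 to 20 rows; each row is the pose to reach, as a shift and turn from the pose commanded when the call began; what a row does not reach only later rows make up. A row lasts 1/12 s, in which the tool goes at most 41.7 mm and 7.16 degrees, less where a joint would pass 70% of its speed; a pose out of reach is approached as far as the arm can. A call with a gripper value outside its range is refused whole. "grip" is the gripper command: -1 is fully open, 1 is shut, values between are in proportion, set as the call begins (left out, the last holds). The fingers move at their own pace and stop on an object; "squeeze" is the grip in N (left out, the last holds). Time passes only in rows, so rows that repeat a pose let the fingers close. It gives the time, the measured TCP pose, the force, the opening and the grip force at its end, in the units of the state.
- get_state(): the state, without advancing time (a new reading comes with each control period).
- cams.capture(name): name is "side" or "top" or "wrist"; returns a dict with "image" (384x512x3 uint8, red, green, blue), "range_z" (384x512 float32, m along the optical axis (not along the pixel's ray), 0 where there is no reading), "fx", "fy", "cx", "cy" (pixels), "R" (3x3) and "t" (3): a world point X has camera coordinates R X + t; the wrist camera has in their place "T_tool_cam" (4x4, takes a point from camera to tool coordinates, whose origin is the TCP and whose axes are the flange's). Camera axes: x right, y down, z forward; pixel columns grow to the right and rows downward; lengths in m; the calibration is good to about 2 mm. A picture is of the moment at which its call begins: read the wrist's pose just before it.
- r.close_job(): hands the job in; it is judged then, once.
The state is a dict: "time_s": time; "joints": joint angles; "qd": joint speeds; "joint_torque": joint torques, N m; "tcp_pos": TCP position; "eef_rot": TCP orientation; "contact_force": force on the tool from outside, world axes, zero at the start; "moment": the same for the moment, N m; "gripper_width": finger opening in m; "gripper_force": force on a finger pad.
Only numpy, scipy, OpenCV 4.12 (cv2) and the standard library are available. Lean on these libraries where they do the work, as an engineer would, in place of code of your own. Each camera call takes 0.05 s, during which the arm holds its last target. There are 200 camera calls.

## Working session

There is one attempt and no reset: what is moved stays moved. The work goes in short steps, Python scripts to look and compute and a tool call to move; the robot and the scene stay as the last step left them, time stands still between calls to the robot, and variables do not carry over. Pictures are saved under pics/ and viewed, at most 10 in all, crops included, and the job is handed in when it is done.

Besides the shell and the picture viewer there is one more tool, called after "Call:" by a JSON object that holds its "fn" and its "kwargs", one argument or row to a line. apply_moves: Moves the arm, as the interface text tells. Its arguments: {"type":"object","properties":{"targets":{"type":"array","items":{"type":"object","properties":{"dp":{"type":"array","items":{"type":"number"}},"yaw":{"type":"number"}}}},"grip":{"type":"number"},"squeeze":{"type":"number"}},"required":["targets"]}

```bash
mkdir -p pics; ls; python3 - <<'E'
from plant import get_state,cams,r
import cv2,numpy as np
s=get_state();print(s['time_s'],s['tcp_pos'],s['eef_rot'],s['gripper_width'])
for n in('top','side'):
    c=cams.capture(n);cv2.imwrite(f'pics/{n}0.png',c['image'][...,::-1])
    np.savez(f'{n}0.npz',**c);print(n,c['fx'],c['cx'],c['cy'],(-c['R'].T@c['t']).round(3))
E
```

```text
pics
0.0 [0.16154105 0.65486186 0.21062726] [ 1.79907035e+02 -6.78366418e-03 -1.38644685e+01] 0.08757180072031882
top 439.3736612525238 258.34253698980893 192.14214036702592 [ 0.319 -0.056  1.505]
side 422.74408230052046 252.92441145994877 194.92586145659544 [ 0.25  -0.682  0.858]
```

View pics/top0.png

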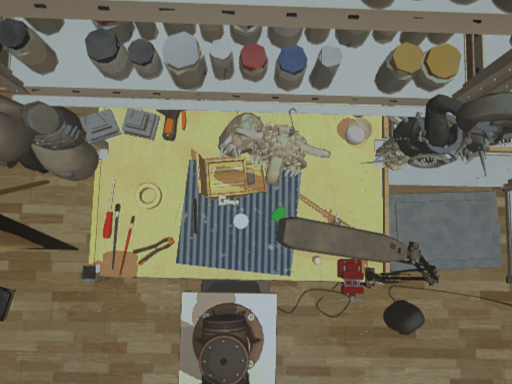

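View pics/side0.png

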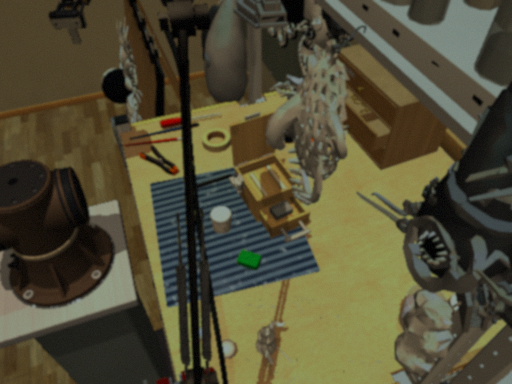

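```bash
cat > h.py <<'E'
import numpy as np,cv2
def world(c,R=None,t=None):
    z=c['range_z'];v,u=np.mgrid[:z.shape[0],:z.shape[1]]
    P=np.stack([(u-c['cx'])/c['fx']*z,(v-c['cy'])/c['fy']*z,z],-1)
    W=(P-c['t'])@c['R'];W[z==0]=np.nan;return W
def proj(c,X):
    p=c['R']@np.array(X)+c['t'];return (c['fx']*p[0]/p[2]+c['cx'],c['fy']*p[1]/p[2]+c['cy'])
E
python3 - <<'E'
from h import *
for n in('top','side'):
    c=dict(np.load(n+'0.npz'));W=world(c)
    pts={'top':[(225,355),(340,240),(241,221),(278,214),(230,201),(195,215),(149,195),(260,140),(355,130),(203,175),(265,175),(40,140),(350,270)],'side':[(50,230),(220,218),(248,259),(235,182),(300,232),(215,137),(320,110),(250,145),(185,200)]}[n]
    print(n)
    for u,v in pts:print(u,v,W[v,u].round(3))
    print('base',proj(c,[0,0,0]),'tcp',proj(c,[.162,.655,.212]))
a=cv2.imread('pics/top0.png')[100:240,170:340];b=cv2.imread('pics/side0.png')[100:280,170:340]
cv2.imwrite('pics/a.png',np.hstack([cv2.resize(a,None,fx=2.3,fy=2.3,interpolation=2)[:322],cv2.resize(b[:140],None,fx=2.3,fy=2.3,interpolation=2)]))
E
```

```text
top
225 355 [ 0.017 -0.006  0.282]
340 240 [ 0.326 -0.204  0.805]
241 221 [ 0.388 -0.035  0.055]
278 214 [ 0.416 -0.159  0.031]
230 201 [0.448 0.001 0.108]
195 215 [0.406 0.121 0.015]
149 195 [ 0.472  0.283 -0.004]
260 140 [ 0.575 -0.083  0.42 ]
355 130 [ 0.707 -0.414  0.052]
203 175 [0.523 0.085 0.152]
265 175 [ 0.543 -0.111  0.056]
40 140 [0.534 0.411 0.532]
350 270 [ 0.237 -0.396  0.055]
base (np.float64(227.22483529836674), np.float64(338.54205301558846)) tcp (np.float64(-4.8011774837983126), np.float64(291.68977968974195))
side
50 230 [ 0.033 -0.059  0.183]
220 218 [ 0.384 -0.046  0.054]
248 259 [ 0.415 -0.164  0.027]
235 182 [0.442 0.004 0.111]
300 232 [ 0.554 -0.144  0.042]
215 137 [0.472 0.31  0.001]
320 110 [ 0.545 -0.178  0.426]
250 145 [0.51  0.085 0.142]
185 200 [ 0.274 -0.434  0.582]
base (np.float64(62.73164859259083), np.float64(261.5848649936351)) tcp (np.float64(81.63909858440775), np.float64(39.10049067078606))
```

View pics/a.png

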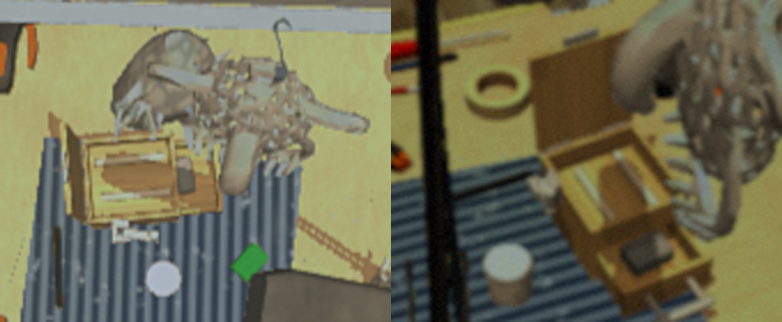

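```bash
python3 - <<'E'
from h import *
c=dict(np.load('top0.npz'));W=world(c)
x,y,z=W[...,0],W[...,1],W[...,2]
reg=(x>.38)&(x<.66)&(y>-.25)&(y<.2)
m=reg&(z>.08)&(z<.1)&(y>-.08)&(y<.12)&(x>.45)&(x<.6)
print('rim',m.sum(),cv2.minAreaRect(W[m][:,:2].astype(np.float32)))
l=reg&(z>.11)&(z<.25)&(y>.03)&(y<.17)
print('lid',l.sum());q=W[l]
for lo in np.arange(.1,.25,.02):
    k=q[(q[:,2]>=lo)&(q[:,2]<lo+.02)]
    if len(k):print(lo.round(2),len(k),np.median(k,0).round(3),k.min(0).round(3),k.max(0).round(3))
p=(x>.40)&(x<.475)&(y>-.08)&(y<.1)&(z>.08)&(z<.15)
vs,us=np.where(p)
for v,u in zip(vs,us):print(u,v,W[v,u].round(3),c['image'][v,u])
o=(z>.2)&(z<1.)&(x>.4)&(x<.8)&(y>-.35)&(y<.35)
print('overhead')
for X in np.arange(.4,.8,.05):
  print(X.round(2),[ (lambda k: '%.2f/%d'%(k.min(),len(k)) if len(k) else '-')(z[o&(x>=X)&(x<X+.05)&(y>=Y)&(y<Y+.1)]) for Y in np.arange(-.35,.35,.1)])
S=dict(np.load('side0.npz'));Ws=world(S);o=(Ws[...,2]>.2)&(Ws[...,2]<1)
print('side overhead')
for X in np.arange(.3,.8,.05):
  print(X.round(2),[ (lambda k: '%.2f/%d'%(k.min(),len(k)) if len(k) else '-')(Ws[...,2][o&(Ws[...,0]>=X)&(Ws[...,0]<X+.05)&(Ws[...,1]>=Y)&(Ws[...,1]<Y+.1)]) for Y in np.arange(-.35,.35,.1)])
# drawer area side
d=(Ws[...,0]>.45)&(Ws[...,0]<.6)&(Ws[...,1]<-.05)&(Ws[...,1]>-.24)&(Ws[...,2]>.02)&(Ws[...,2]<.07)
k=Ws[d];print(len(k),k.min(0),k.max(0))
E
```

```text
rim 345 ((0.5194454789161682, 0.016730763018131256), (0.1362154185771942, 0.13488933444023132), 5.485748291015625)
lid 321
0.1 22 [0.514 0.082 0.113] [0.444 0.032 0.11 ] [0.571 0.088 0.119]
0.12 36 [0.521 0.084 0.131] [0.46  0.078 0.121] [0.578 0.09  0.14 ]
0.14 34 [0.518 0.085 0.15 ] [0.46  0.078 0.14 ] [0.577 0.091 0.158]
0.16 43 [0.516 0.086 0.171] [0.459 0.079 0.161] [0.578 0.093 0.18 ]
0.18 37 [0.51  0.087 0.191] [0.459 0.08  0.182] [0.576 0.093 0.2  ]
0.2 85 [0.516 0.09  0.216] [0.459 0.081 0.201] [0.579 0.102 0.22 ]
0.22 64 [0.522 0.092 0.224] [0.462 0.082 0.22 ] [0.578 0.101 0.237]
205 191 [0.474 0.078 0.14 ] [89 73 49]
205 192 [0.471 0.078 0.138] [88 73 49]
206 192 [0.474 0.077 0.116] [99 85 62]
205 193 [0.468 0.078 0.142] [89 74 50]
206 193 [0.47  0.077 0.119] [94 81 60]
207 193 [0.473 0.076 0.099] [120 107  83]
208 193 [0.474 0.074 0.087] [145 129  86]
209 193 [0.474 0.07  0.086] [164 149  93]
205 194 [0.465 0.078 0.138] [89 72 48]
206 194 [0.467 0.077 0.118] [87 72 48]
207 194 [0.47  0.076 0.094] [106  91  61]
208 194 [0.47  0.073 0.092] [153 135  86]
209 194 [0.471 0.07 
[... 9223 characters left out ...]
de overhead
0.3 ['0.58/223', '-', '-', '-', '-', '-', '-']
0.35 ['-', '-', '-', '-', '-', '-', '-']
0.4 ['-', '-', '-', '-', '-', '-', '-']
0.45 ['-', '-', '0.31/588', '-', '0.20/147', '-', '-']
0.5 ['0.38/202', '0.20/2361', '0.20/1224', '0.34/45', '0.20/215', '-', '-']
0.55 ['0.38/37', '0.20/1704', '0.20/854', '0.21/453', '0.20/66', '0.39/298', '0.34/289']
0.6 ['0.50/3214', '0.46/2332', '0.27/1588', '0.46/318', '0.50/1', '0.39/434', '0.34/118']
0.65 ['0.57/1595', '0.57/1629', '0.30/79', '-', '-', '-', '-']
0.7 ['0.57/387', '0.57/617', '-', '-', '-', '-', '-']
0.75 ['0.57/9', '0.57/722', '-', '-', '-', '-', '-']
1058 [ 0.47548541 -0.15342356  0.020023  ] [ 0.59570221 -0.05001695  0.06905794]
```

```bash
python3 - <<'E'
from h import *
for n in('top','side'):
    W=world(dict(np.load(n+'0.npz'))).reshape(-1,3)
    W=W[(W[:,2]>.1)&(W[:,2]<.8)]
    print(n,'min z (cm) rows x, cols y=',np.arange(-.3,.2,.025).round(3))
    for X in np.arange(.35,.675,.025):
        print('%.3f'%X,' '.join((lambda k:'%3d'%(100*np.percentile(k,5)) if len(k)>2 else '  .')(W[(W[:,0]>=X)&(W[:,0]<X+.025)&(W[:,1]>=Y)&(W[:,1]<Y+.025),2]) for Y in np.arange(-.3,.2,.025)))
from plant import cams
c=cams.capture('wrist');cv2.imwrite('pics/w.png',c['image'][...,::-1]);print(c['T_tool_cam'].round(3))
a=cv2.imread('pics/side0.png')[0:260,200:420]
cv2.imwrite('pics/b.png',cv2.resize(a,None,fx=2.3,fy=2.3,interpolation=2))
E
```

```text
top min z (cm) rows x, cols y= [-0.3   -0.275 -0.25  -0.225 -0.2   -0.175 -0.15  -0.125 -0.1   -0.075
 -0.05  -0.025  0.     0.025  0.05   0.075  0.1    0.125  0.15   0.175]
0.350   .   .   .   .   .   .   .   .   .   .   .   .   .   .   .   .   .   .   .   .
0.375   .   .   .   .   .   .   .   .   .   .   .   .   .   .   .   .   .   .   .   .
0.400   .   .   .   .   .   .   .   .   .   .   .   .   .   .   .   .   .   .   .   .
0.425   .   .   .   .   .   .   .   .   .   .  10  10  10  10   .   .   .   .   .   .
0.450   .   .   .   .   .   .   .  34   .   .   .   .  10  10   .  11   .   .   .   .
0.475   .   .   .   .   .   .  34  35  36   .   .   .   .   .   .  11   .   .   .   .
0.500   .   .   .   .  21  20  38  39   .   .   .   .   .   .   .  11   .   .   .   .
0.525   .  40  42  24  20  19  40  20  20  21   .  35  33   .   .  10   .   .   .   .
0.550   .  39  37  38  32  44  47  19  20  22  28  26  26   .   .  11  21   .   .  38
0.575   .   .   .  37  27  40  24  34  41  26  35  34  29  25   .  11   .   .   .  39
0.600  53  53  53  53  53  53  47  42  37  39  39  35  29  27  53 
[... 1081 characters left out ...]
 26  18  18  19  21   .  35  34   .   .  10   .   .   .   .
0.550   .  38  37  33  28  34  19  18  19  21  26  23  33   .   .  10  21   .   .   .
0.575   .   .   .  37  26  44  24  43  26  35  42  22  34   .   .   .  21   .   .  39
0.600  53  53  53  53  53  53  53  42  28  29  53   .   .   .   .   .   .   .   .  39
0.625  50  50  50  50  50  50  50  50  36  50  50  46  50  49   .   .   .   .   .  39
0.650  56  56  56  56  56  56  56  29   .   .   .   .   .   .   .   .   .   .   .   .
0.675  56  56  56  56   .  56   .   .   .   .   .   .   .   .   .   .   .   .   .   .
[[-0.    -0.96  -0.279  0.075]
 [ 1.     0.    -0.001 -0.   ]
 [ 0.001 -0.279  0.96  -0.173]
 [ 0.     0.     0.     1.   ]]
```

View pics/b.png

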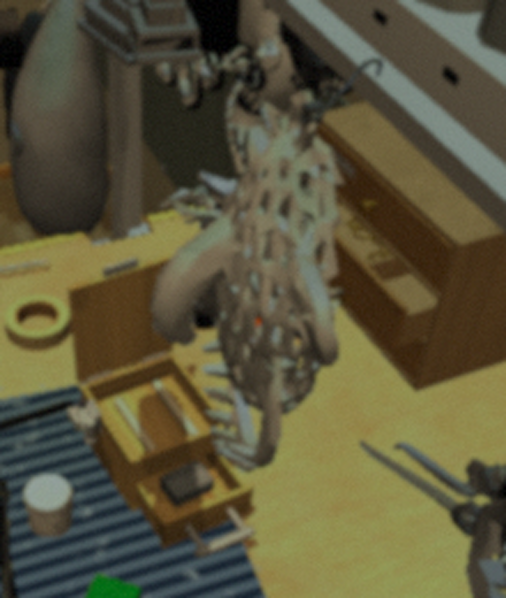

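Call:
{"fn": "apply_moves", "kwargs": {
  "targets": [
    {"dp":[0.138,-0.255,0.05],"yaw":0},
    {"dp":[0.138,-0.255,0.05],"yaw":0},
    {"dp":[0.138,-0.255,0.05],"yaw":0},
    {"dp":[0.138,-0.255,0.05],"yaw":0},
    {"dp":[0.138,-0.255,0.05],"yaw":0},
    {"dp":[0.138,-0.255,0.05],"yaw":0},
    {"dp":[0.138,-0.255,0.05],"yaw":0},
    {"dp":[0.238,-0.605,0.05],"yaw":-76},
    {"dp":[0.238,-0.605,0.05],"yaw":-76},
    {"dp":[0.238,-0.605,0.05],"yaw":-76},
    {"dp":[0.238,-0.605,0.05],"yaw":-76},
    {"dp":[0.238,-0.605,0.05],"yaw":-76},
    {"dp":[0.238,-0.605,0.05],"yaw":-76},
    {"dp":[0.238,-0.605,0.05],"yaw":-76},
    {"dp":[0.238,-0.605,0.05],"yaw":-76},
    {"dp":[0.238,-0.605,0.05],"yaw":-76},
    {"dp":[0.238,-0.605,0.05],"yaw":-76},
    {"dp":[0.238,-0.605,0.05],"yaw":-76},
    {"dp":[0.238,-0.605,0.05],"yaw":-76}
  ],
  "grip": 1
}}

```text
time_s: 1.73
tcp_pos: [0.3995, 0.0493, 0.2615]
eef_rot: [180.0, 0.0, -90.2]
contact_force: [-0.1, 0.5, -0.8]
gripper_width: 0.0004
gripper_force: 0.0
```

```bash
python3 - <<'E'
from h import *
from plant import get_state,cams
s=get_state();print(s['joints'],s['tcp_pos'])
T=np.array(s['tcp_pos'])
ims=[]
for n in('top','side'):
    c=cams.capture(n);np.savez(n+'1.npz',**c);W=world(c).reshape(-1,3);D=W-T
    print(n)
    for lo in np.arange(-.03,.42,.03):
        k=D[(D[:,2]>=lo)&(D[:,2]<lo+.03)&(abs(D[:,1])<.14)&(D[:,0]<.14)&(D[:,0]>-.25)&(W[:,2]>.2)]
        if len(k)>5:print('%.2f'%lo,len(k),np.percentile(k[:,:2],2,0).round(3),np.percentile(k[:,:2],98,0).round(3))
    ims.append(c['image'][...,::-1])
c=cams.capture('wrist');ims.append(c['image'][...,::-1]);np.savez('wrist1.npz',**c)
a,b,w=ims
cv2.imwrite('pics/c.png',np.hstack([cv2.resize(b[20:270,110:330],(500,568),interpolation=2),cv2.resize(w,(300,225))[:,:] if 0 else cv2.copyMakeBorder(cv2.resize(w,(300,225)),0,343,0,0,0)]))
E
```

```text
[ 3.54804902e+01 -8.42216924e+00 -2.59187703e+01 -1.14090936e-02
 -7.25089457e+01 -3.56686302e+01] [0.3995395  0.04933931 0.26145379]
top
0.06 6 [-0.03 -0.04] [ 0.139 -0.028]
0.09 161 [-0.094 -0.071] [0.134 0.03 ]
0.12 556 [-0.096 -0.039] [0.094 0.035]
0.15 7 [ 0.035 -0.04 ] [ 0.049 -0.032]
0.18 9 [-0.011 -0.047] [ 0.046 -0.035]
0.21 27 [-0.046 -0.047] [-0.003 -0.008]
0.24 32 [-0.045 -0.047] [ 0.005 -0.015]
0.27 7 [-0.036 -0.046] [-0.01 -0.03]
0.33 108 [-0.05  -0.052] [ 0.031 -0.008]
0.36 53 [-0.115 -0.05 ] [0.02  0.077]
0.39 699 [-0.182 -0.048] [0.004 0.13 ]
side
0.00 72 [-0.016 -0.011] [0.014 0.011]
0.03 200 [-0.018 -0.012] [ 0.017 -0.   ]
0.06 172 [-0.088 -0.038] [0.135 0.007]
0.09 1065 [-0.091 -0.039] [0.091 0.025]
0.12 1424 [-0.095 -0.037] [0.093 0.035]
0.15 352 [-0.017 -0.039] [0.048 0.016]
0.18 525 [-0.024 -0.042] [0.048 0.01 ]
0.21 551 [-0.043 -0.046] [ 0.04  -0.013]
0.24 237 [-0.01  -0.045] [ 0.042 -0.016]
0.27 188 [-0.011 -0.045] [ 0.041 -0.02 ]
```

View pics/c.png

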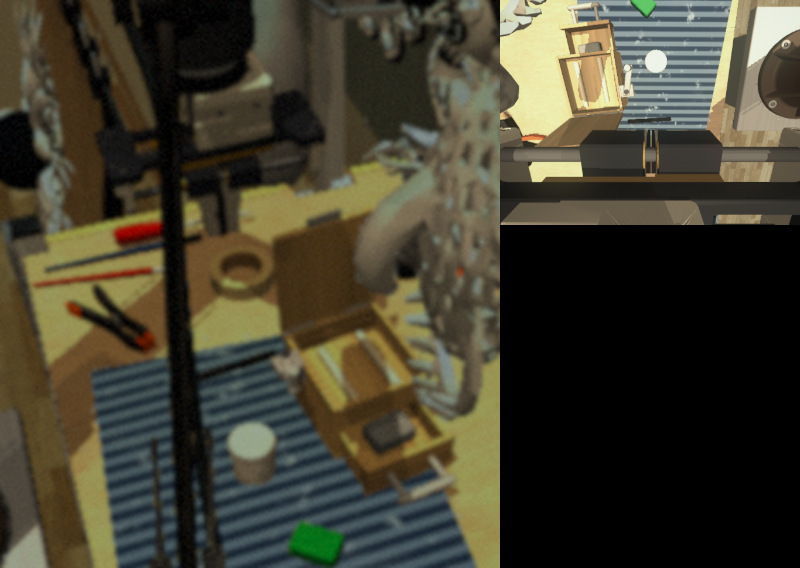

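```bash
python3 - <<'E'
from h import *
P=[]
for n in('top0','side0','side1'):
    W=world(dict(np.load(n+'.npz'))).reshape(-1,3);P.append(W)
P=np.vstack(P)
P=P[(P[:,2]>.14)&(P[:,2]<.5)&(P[:,0]>.43)&(P[:,0]<.6)&(P[:,1]>-.25)&(P[:,1]<.05)]
for a,b in((.15,.2),(.2,.25),(.25,.33),(.33,.38),(.38,.44)):
    q=P[(P[:,2]>=a)&(P[:,2]<b)]
    print('z',a,b,'min x per y bin (count), y from -.25 step .02')
    print(' '.join((lambda k:'%.3f'%np.sort(k[:,0])[2] if len(k)>4 else '  .  ')(q[(q[:,1]>=Y)&(q[:,1]<Y+.02)]) for Y in np.arange(-.25,.05,.02)))
for n in('top1','side1'):
    W=world(dict(np.load(n+'.npz'))).reshape(-1,3)-np.array([.3995,.0493,.2615])
    k=W[(abs(W[:,1])<.04)&(abs(W[:,0])<.1)&(abs(W[:,0])>.055)&(W[:,2]>.02)&(W[:,2]<.25)]
    print(n,np.percentile(k[:,2],[1,5,50,95,99]).round(3))
    for a in np.arange(.15,.45,.03):
        k=W[(W[:,2]>=a)&(W[:,2]<a+.03)&(abs(W[:,1])<.25)&(abs(W[:,0])<.25)&(W[:,0]<.06)]
        if len(k):print('%.2f'%a,len(k),k.min(0).round(3),k.max(0).round(3))
E
```

```text
z 0.15 0.2 min x per y bin (count), y from -.25 step .02
  .     .     .   0.530 0.528 0.525 0.529 0.534   .     .     .     .     .     .     .  
z 0.2 0.25 min x per y bin (count), y from -.25 step .02
  .   0.534 0.517 0.514 0.519 0.577 0.564 0.539 0.538 0.544   .   0.570 0.567   .     .  
z 0.25 0.33 min x per y bin (count), y from -.25 step .02
  .   0.534 0.534 0.533 0.527 0.492 0.475 0.539 0.564 0.570 0.565 0.557 0.559 0.574 0.587
z 0.33 0.38 min x per y bin (count), y from -.25 step .02
0.552 0.556 0.536 0.526 0.522 0.481 0.473 0.475 0.544 0.565 0.562 0.532 0.552 0.431 0.449
z 0.38 0.44 min x per y bin (count), y from -.25 step .02
0.533 0.534 0.537 0.527 0.523 0.490 0.483 0.486 0.545 0.575 0.581 0.588   .   0.430 0.431
top1 [0.096 0.102 0.123 0.127 0.128]
0.15 7 [ 0.035 -0.04   0.178] [ 0.049 -0.032  0.18 ]
0.18 9 [-0.014 -0.047  0.181] [ 0.046 -0.035  0.21 ]
0.21 27 [-0.046 -0.047  0.211] [ 0.    -0.007  0.239]
0.24 32 [-0.045 -0.047  0.241] [ 0.007 -0.014  0.269]
0.27 7 [-0.036 -0.046  0.271] [-0.009 -0.03   0.282]
0.33 108 [-0.052 -0.052  0.335] [ 0.035 -0.004  0.36 ]
0.36 54 [-0.121 -0.05   0.361] [0.022 0.079 0.39 ]
0.39 872 [-0.207 -0.05   0.39 ] [0.014 0.235 0.42 ]
0.42 5986 [-0.25 -0.05  0.42] [0.048 0.23  0.45 ]
0.45 4722 [-0.25  -0.049  0.45 ] [0.047 0.15  0.48 ]
side1 [0.084 0.092 0.123 0.125 0.125]
0.15 352 [-0.017 -0.04   0.15 ] [0.049 0.023 0.18 ]
0.18 525 [-0.027 -0.044  0.18 ] [0.05  0.023 0.21 ]
0.21 550 [-0.045 -0.048  0.21 ] [ 0.045 -0.005  0.24 ]
0.24 238 [-0.011 -0.047  0.24 ] [ 0.045 -0.008  0.27 ]
0.27 187 [-0.011 -0.047  0.27 ] [ 0.043 -0.014  0.296]
```

```bash
cat >> h.py <<'E'
from scipy.spatial.transform import Rotation as Ro
def wristworld(c,pos,rpy):
    M=np.eye(4);M[:3,:3]=Ro.from_euler('xyz',rpy,degrees=True).as_matrix();M[:3,3]=pos
    G=M@c['T_tool_cam'];d=dict(c);d['R']=G[:3,:3].T;d['t']=-G[:3,:3].T@G[:3,3];return world(d),d
E
python3 - <<'E'
from h import *
c=dict(np.load('wrist1.npz'));W,d=wristworld(c,[.3995,.0493,.2615],[180,0,-90.2])
np.savez('w1.npz',W=W)
x,y,z=W[...,0],W[...,1],W[...,2]
def rep(n,m):
    k=W[m];print(n,len(k),cv2.minAreaRect(k[:,:2].astype(np.float32)),np.median(k[:,2]).round(3))
rep('rim',(z>.084)&(z<.096)&(x>.46)&(x<.6)&(y>-.07)&(y<.09))
rep('drawer',(z>.048)&(z<.06)&(x>.46)&(x<.62)&(y>-.16)&(y<-.06))
k=W[(z>.048)&(z<.06)&(x>.46)&(x<.52)&(y>-.16)&(y<-.06)]
for Y in np.arange(-.16,-.05,.01):
    q=k[(k[:,1]>=Y)&(k[:,1]<Y+.01)]
    if len(q):print(Y.round(3),len(q),np.sort(q[:,0])[:3].round(3))
k=W[(z>.048)&(z<.06)&(x>.46)&(x<.6)&(y>-.16)&(y<-.06)]
for X in np.arange(.47,.6,.01):
    q=k[(k[:,0]>=X)&(k[:,0]<X+.01)]
    if len(q):print('x',X.round(3),len(q),np.sort(q[:,1])[:3].round(3))
rep('peg',(z>.118)&(z<.14)&(x>.4)&(x<.47)&(y>-.08)&(y<.05))
rep('arm',(z>.098)&(z<.112)&(x>.4)&(x<.462)&(y>-.08)&(y<.07))
rep('handle',(z>.028)&(z<.044)&(x>.46)&(x<.62)&(y>-.2)&(y<-.125))
a=(c['image'][:260,60:330,::-1]);cv2.imwrite('pics/e.png',cv2.resize(a,None,fx=2.2,fy=2.2,interpolation=2))
E
```

```text
rim 2425 ((0.5239430665969849, 0.018694456666707993), (0.1269616335630417, 0.13658739626407623), 5.669062614440918) 0.09
drawer 723 ((0.5393573045730591, -0.08650149405002594), (0.10735920816659927, 0.0572834238409996), 2.38958740234375) 0.055
-0.12 147 [0.487 0.487 0.487]
-0.11 82 [0.488 0.489 0.489]
-0.1 1 [0.487]
-0.07 1 [0.485]
x 0.48 32 [-0.117 -0.117 -0.116]
x 0.49 66 [-0.117 -0.116 -0.116]
x 0.5 69 [-0.115 -0.115 -0.115]
x 0.51 64 [-0.115 -0.114 -0.114]
x 0.52 65 [-0.113 -0.113 -0.113]
x 0.53 72 [-0.113 -0.112 -0.112]
x 0.54 65 [-0.112 -0.111 -0.111]
x 0.55 69 [-0.111 -0.11  -0.11 ]
x 0.56 66 [-0.109 -0.109 -0.109]
x 0.57 66 [-0.109 -0.108 -0.108]
x 0.58 70 [-0.108 -0.107 -0.107]
x 0.59 19 [-0.106 -0.105 -0.105]
peg 110 ((0.44183266162872314, -0.019734609872102737), (0.010556708090007305, 0.011289066635072231), 85.53015899658203) 0.13
arm 449 ((0.44569694995880127, 0.005850736051797867), (0.06357152760028839, 0.012242458760738373), 82.07843780517578) 0.107
handle 739 ((0.5437616109848022, -0.1385147124528885), (0.07005791366100311, 0.029538163915276527), 2.827634334564209) 0.038
```

View pics/e.png

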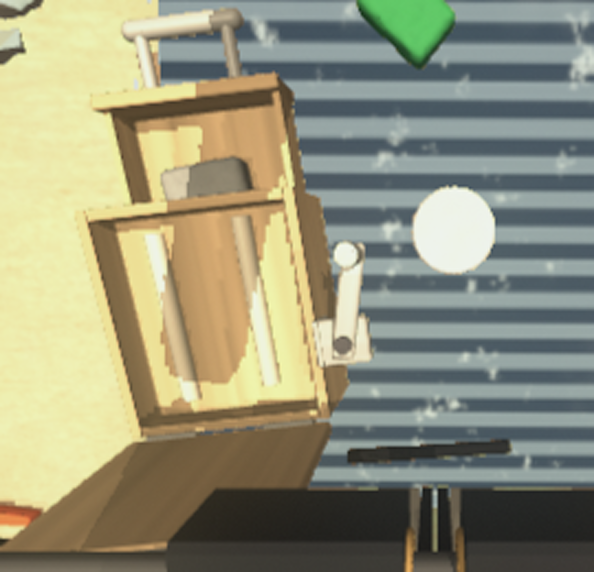

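Call:
{"fn": "apply_moves", "kwargs": {
  "targets": [
    {"dp":[0.0,-0.07,0.03],"yaw":0},
    {"dp":[0.0,-0.07,0.03],"yaw":0},
    {"dp":[0.0,-0.07,0.03],"yaw":0},
    {"dp":[0.0,-0.07,0.03],"yaw":0}
  ]
}}

```text
time_s: 2.22
tcp_pos: [0.3999, -0.0201, 0.2922]
eef_rot: [-179.9, 0.0, -89.8]
contact_force: [-1.2, 0.7, -1.2]
gripper_width: 0.0002
gripper_force: 0.0
```

```bash
python3 - <<'E'
from h import *
from plant import get_state,cams
s=get_state();print(s['time_s'],s['tcp_pos'],s['eef_rot'])
c=cams.capture('wrist');np.savez('wrist2.npz',**c)
W,d=wristworld(c,s['tcp_pos'],s['eef_rot'])
P=W.reshape(-1,3)
for a,b in((.15,.2),(.2,.25),(.25,.3),(.3,.33),(.33,.36),(.36,.44)):
    q=P[(P[:,2]>=a)&(P[:,2]<b)&(P[:,0]>.43)&(P[:,0]<.65)]
    print('z',a,b,len(q),' '.join((lambda k:'%.3f/%.2f'%(np.sort(k[:,0])[2],k[:,2].min()) if len(k)>4 else '  .  ')(q[(q[:,1]>=Y)&(q[:,1]<Y+.02)]) for Y in np.arange(-.25,.01,.02)))
z=W[...,2];k=W[(z>.048)&(z<.06)&(W[...,0]>.46)&(W[...,0]<.6)&(W[...,1]>-.16)&(W[...,1]<-.06)]
print('drawer',cv2.minAreaRect(k[:,:2].astype(np.float32)),np.sort(k[(k[:,1]<-.105)][:,0])[:6])
cv2.imwrite('pics/f.png',c['image'][...,::-1])
E
```

```text
2.2167 [ 0.39987445 -0.02006699  0.292153  ] [-1.79922896e+02  3.55125406e-02 -8.98298058e+01]
z 0.15 0.2 1828   .     .     .   0.531/0.19 0.527/0.18 0.524/0.18 0.528/0.18 0.533/0.18 0.560/0.20   .     .     .     .  
z 0.2 0.25 4762   .     .     .   0.516/0.20 0.518/0.20 0.526/0.20   .   0.538/0.20 0.537/0.20 0.543/0.21 0.577/0.24 0.568/0.22 0.565/0.21
z 0.25 0.3 4442   .     .     .     .   0.534/0.25   .     .   0.549/0.26 0.551/0.26 0.570/0.25 0.565/0.25 0.562/0.25 0.562/0.25
z 0.3 0.33 125   .     .     .     .     .     .   0.473/0.32 0.476/0.30   .     .     .   0.563/0.30   .  
z 0.33 0.36 4816   .     .     .     .     .   0.480/0.34 0.472/0.33 0.474/0.33   .     .     .     .     .  
z 0.36 0.44 19994   .     .     .     .     .     .   0.474/0.36 0.478/0.36   .   0.430/0.37 0.430/0.37 0.479/0.37   .  
drawer ((0.5415341854095459, -0.1058976948261261), (0.10756801813840866, 0.00820564292371273), 6.516056537628174) [0.48785186 0.48794581 0.48807709 0.48820162 0.48828849 0.48837842]
```

View pics/f.png

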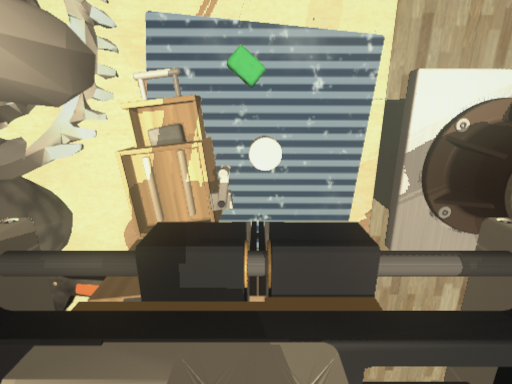

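```bash
python3 - <<'E'
from h import *
c=dict(np.load('wrist2.npz'));W,d=wristworld(c,[.39987,-.02007,.29215],[-179.92,.036,-89.83])
i=c['image'].astype(int);m=(i[...,1]>100)&(i[...,0]<70)&(i[...,2]<90)&(W[...,2]>.02)
k=W[m];r=cv2.minAreaRect(k[:,:2].astype(np.float32));print(m.sum(),np.median(k[:,2]),r,cv2.boxPoints(r).round(3))
E
```

```text
38 0.024993078039620836 ((0.42161697149276733, -0.14426538348197937), (0.02117285504937172, 0.053326744586229324), 75.40264892578125) [[ 0.393 -0.148]
 [ 0.445 -0.161]
 [ 0.45  -0.141]
 [ 0.398 -0.127]]
```

```bash
python3 - <<'E'
from h import *
c=dict(np.load('wrist2.npz'));W,d=wristworld(c,[.39987,-.02007,.29215],[-179.92,.036,-89.83])
h=cv2.cvtColor(c['image'],cv2.COLOR_RGB2HSV);m=(abs(h[...,0].astype(int)-60)<15)&(h[...,1]>150)&(h[...,2]>40)
k=W[m];k=k[(k[:,2]>.01)&(k[:,1]<-.05)];r=cv2.minAreaRect(k[:,:2].astype(np.float32));print(len(k),k.min(0),k.max(0),r,cv2.boxPoints(r).round(3))
E
```

```text
Traceback (most recent call last):
ValueError: zero-size array to reduction operation minimum which has no identity
```

```bash
python3 - <<'E'
from h import *
c=dict(np.load('wrist2.npz'));W,d=wristworld(c,[.39987,-.02007,.29215],[-179.92,.036,-89.83])
print(c['image'][66,246],W[66,246])
h=cv2.cvtColor(c['image'],cv2.COLOR_RGB2HSV);print(h[66,246])
m=np.zeros(h.shape[:2],bool);m[35:95,215:280]=1
i=c['image'].astype(int);m&=(i[...,1]>1.6*i[...,0])&(i[...,1]>1.6*i[...,2])
k=W[m];print(len(k),np.nanmin(k,0),np.nanmax(k,0));k=k[k[:,2]>.012];r=cv2.minAreaRect(k[:,:2].astype(np.float32));print(r,cv2.boxPoints(r).round(3))
E
```

```text
[103 206 109] [ 0.41673975 -0.15691061  0.02697503]
[ 62 127 206]
861 [ 0.39022159 -0.18412876  0.02179948] [ 0.44488657 -0.12962233  0.02897755]
((0.4171886444091797, -0.1577812135219574), (0.03516208380460739, 0.050578292459249496), 49.52371597290039) [[ 0.387 -0.155]
 [ 0.425 -0.188]
 [ 0.448 -0.161]
 [ 0.409 -0.128]]
```

Call:
{"fn": "apply_moves", "kwargs": {
  "grip": -1,
  "targets": [
    {"dp":[0,0,-0.04],"yaw":0},
    {"dp":[0,0,-0.08],"yaw":4},
    {"dp":[0,0,-0.12],"yaw":8},
    {"dp":[0,0,-0.125],"yaw":12},
    {"dp":[0,-0.04,-0.125],"yaw":12},
    {"dp":[0,-0.08,-0.125],"yaw":12},
    {"dp":[0,-0.12,-0.13],"yaw":12},
    {"dp":[0,-0.14,-0.14],"yaw":12},
    {"dp":[0,-0.14,-0.18],"yaw":12},
    {"dp":[0,-0.14,-0.21],"yaw":12},
    {"dp":[0,-0.14,-0.235],"yaw":12},
    {"dp":[0,-0.14,-0.2396],"yaw":12},
    {"dp":[0,-0.14,-0.2396],"yaw":12}
  ]
}}

```text
time_s: 3.35
tcp_pos: [0.3984, -0.1589, 0.0505]
eef_rot: [179.7, 0.0, -77.7]
contact_force: [0.6, 0.3, 1.6]
gripper_width: 0.0815
gripper_force: 0.0
```

Call:
{"fn": "apply_moves", "kwargs": {
  "targets": [
    {"dp":[0.015,0.002,0],"yaw":0},
    {"dp":[0.0295,0.005,0],"yaw":0},
    {"dp":[0.0295,0.005,0],"yaw":0},
    {"dp":[0.0295,0.005,0],"yaw":0},
    {"dp":[0.0295,0.005,0],"yaw":0}
  ]
}}

```text
time_s: 3.77
tcp_pos: [0.4295, -0.1542, 0.0529]
eef_rot: [-179.9, -0.0, -77.8]
contact_force: [-0.3, -0.9, -0.1]
gripper_width: 0.0878
gripper_force: 0.0
```

```bash
python3 - <<'E'
from h import *
from plant import get_state,cams
s=get_state();print(s['time_s'],s['tcp_pos'],s['eef_rot'],s['gripper_width'],s['contact_force'],s['joint_torque'])
c=cams.capture('wrist');np.savez('wrist3.npz',**c)
cv2.imwrite('pics/g.png',c['image'][...,::-1])
E
```

```text
3.7667 [ 0.42950646 -0.1541621   0.05293316] [-1.79930303e+02 -6.15619998e-03 -7.77887844e+01] 0.08775185709827171 [-0.31535424 -0.93836661 -0.09820058] [ 1.68423853e-01 -3.46706486e+01  2.13850969e+01  5.06864190e+00
  7.94256991e-02  1.24005865e-04]
```

View pics/g.png

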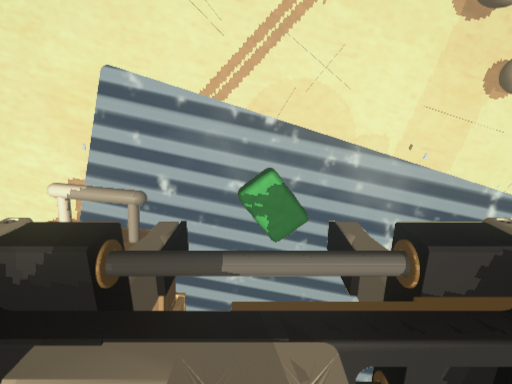

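Call:
{"fn": "apply_moves", "kwargs": {
  "targets": [
    {"dp":[-0.001,0.008,-0.002],"yaw":0},
    {"dp":[-0.001,0.016,-0.002],"yaw":0},
    {"dp":[-0.001,0.02,-0.002],"yaw":0},
    {"dp":[-0.001,0.023,-0.002],"yaw":0}
  ]
}}

```text
time_s: 4.15
tcp_pos: [0.428, -0.1309, 0.0501]
eef_rot: [-180.0, -0.0, -77.8]
contact_force: [-0.3, -0.5, -0.4]
gripper_width: 0.0874
gripper_force: 0.0
```

```bash
cat > dr.py <<'E'
from h import *
from plant import get_state,cams
s=get_state();print(s['tcp_pos'],s['contact_force'].round(1) if hasattr(s['contact_force'],'round') else s['contact_force'])
ref=dict(np.load('top0.npz'))
for n in('top','side'):
    c=cams.capture(n)
    for nm,cc in(('ref',dict(np.load(n+'0.npz'))),('now',c)):
        W=world(cc);z=W[...,2];k=W[(z>.048)&(z<.062)&(W[...,0]>.49)&(W[...,0]<.58)&(W[...,1]>-.16)&(W[...,1]<-.04)]
        k[:,1]-=.1*(k[:,0]-.53)
        print(n,nm,len(k),np.sort(k[:,1])[[3,8]].round(4) if len(k)>9 else '')
E
python3 dr.py
```

```text
[ 0.42796867 -0.13092502  0.05011022] [-0.3 -0.5 -0.4]
top ref 72 [-0.113  -0.1123]
top now 39 [-0.1125 -0.1108]
side ref 190 [-0.113  -0.1124]
side now 144 [-0.1127 -0.1118]
```

```bash
python3 - <<'E'
from h import *
from plant import cams
c=cams.capture('wrist');np.savez('wrist4.npz',**c)
z=c['range_z'];v,u=np.mgrid[:384,:512]
P=np.stack([(u-c['cx'])/c['fx']*z,(v-c['cy'])/c['fy']*z,z],-1)@c['T_tool_cam'][:3,:3].T+c['T_tool_cam'][:3,3]
for s in(1,-1):
  for a in np.arange(-.04,.024,.008):
    k=P[(P[...,2]>=a)&(P[...,2]<a+.008)&(P[...,1]*s>.03)&(P[...,1]*s<.1)&(abs(P[...,0])<.014)&(z>0)]
    if len(k):print(s,'%.3f'%a,len(k),k.min(0).round(3),k.max(0).round(3))
cv2.imwrite('pics/h.png',cv2.resize(c['image'][150:300,:260,::-1],None,fx=3,fy=3,interpolation=2))
E
```

```text
1 -0.040 303 [-0.002  0.044 -0.04 ] [ 0.011  0.06  -0.032]
1 -0.032 251 [-0.005  0.044 -0.032] [ 0.011  0.06  -0.024]
1 -0.024 188 [-0.01   0.044 -0.024] [ 0.011  0.06  -0.016]
1 -0.016 15 [-0.009  0.044 -0.016] [ 0.009  0.048 -0.014]
1 0.016 42 [0.005 0.03  0.022] [0.014 0.041 0.024]
-1 -0.040 298 [-0.001 -0.059 -0.04 ] [ 0.011 -0.043 -0.032]
-1 -0.032 256 [-0.005 -0.06  -0.032] [ 0.011 -0.043 -0.024]
-1 -0.024 196 [-0.01  -0.059 -0.024] [ 0.011 -0.043 -0.016]
-1 -0.016 10 [-0.01  -0.047 -0.016] [ 0.009 -0.044 -0.014]
-1 -0.008 382 [-0.007 -0.093 -0.007] [ 0.002 -0.069 -0.   ]
-1 0.000 215 [-0.001 -0.1    0.   ] [ 0.003 -0.067  0.008]
-1 0.008 402 [-0.004 -0.1    0.008] [ 0.014 -0.063  0.016]
-1 0.016 201 [-0.007 -0.1    0.016] [ 0.012 -0.063  0.024]
```

View pics/h.png

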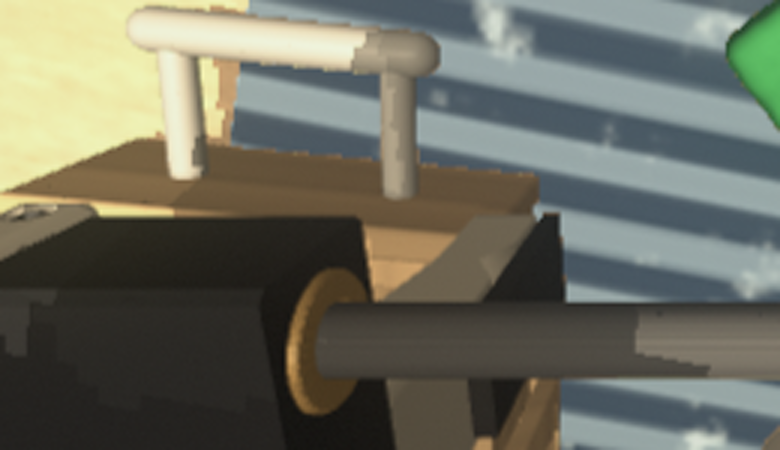

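Call:
{"fn": "apply_moves", "kwargs": {
  "targets": [
    {"dp":[-0.013,-0.01,0.0],"yaw":0},
    {"dp":[-0.013,-0.018,0.02],"yaw":-6},
    {"dp":[-0.013,-0.018,0.036],"yaw":-12},
    {"dp":[-0.013,-0.018,0.036],"yaw":-12},
    {"dp":[-0.007,-0.018,0.036],"yaw":-12},
    {"dp":[-0.004,-0.018,0.036],"yaw":-12},
    {"dp":[-0.004,-0.018,0.036],"yaw":-12},
    {"dp":[-0.004,-0.018,0.036],"yaw":-12}
  ]
}}

```text
time_s: 4.97
tcp_pos: [0.4238, -0.1497, 0.0852]
eef_rot: [179.9, -0.0, -89.8]
contact_force: [-0.3, -0.3, -0.0]
gripper_width: 0.0879
gripper_force: 0.0
```

Call:
{"fn": "apply_moves", "kwargs": {
  "targets": [
    {"dp":[0.002,0,0],"yaw":0},
    {"dp":[0.002,0,0],"yaw":0},
    {"dp":[0.002,0,0],"yaw":0}
  ]
}}

```text
time_s: 5.22
tcp_pos: [0.426, -0.1496, 0.0857]
eef_rot: [180.0, -0.0, -89.8]
contact_force: [0.3, -0.1, -0.5]
gripper_width: 0.0873
gripper_force: 0.0
```

Call:
{"fn": "apply_moves", "kwargs": {
  "targets": [
    {"dp":[0.002,0,0],"yaw":0},
    {"dp":[0.002,0,0],"yaw":0},
    {"dp":[0.002,0,0],"yaw":0}
  ]
}}

```text
time_s: 5.47
tcp_pos: [0.4282, -0.1496, 0.0859]
eef_rot: [-180.0, -0.0, -89.8]
contact_force: [0.2, -0.7, -0.3]
gripper_width: 0.0875
gripper_force: 0.0
```

Call:
{"fn": "apply_moves", "kwargs": {
  "targets": [
    {"dp":[0.002,0,0],"yaw":0},
    {"dp":[0.002,0,0],"yaw":0},
    {"dp":[0.002,0,0],"yaw":0}
  ]
}}

```text
time_s: 5.72
tcp_pos: [0.4302, -0.1497, 0.086]
eef_rot: [-180.0, 0.0, -89.9]
contact_force: [-0.7, 0.5, -0.6]
gripper_width: 0.0873
gripper_force: 0.0
```

Call:
{"fn": "apply_moves", "kwargs": {
  "targets": [
    {"dp":[0.002,0,0],"yaw":0},
    {"dp":[0.002,0,0],"yaw":0},
    {"dp":[0.002,0,0],"yaw":0}
  ]
}}

```text
time_s: 5.97
tcp_pos: [0.4323, -0.1497, 0.086]
eef_rot: [-180.0, -0.0, -89.9]
contact_force: [-0.0, 0.7, -0.1]
gripper_width: 0.0877
gripper_force: 0.0
```

Call:
{"fn": "apply_moves", "kwargs": {
  "targets": [
    {"dp":[0.002,0,0],"yaw":0},
    {"dp":[0.002,0,0],"yaw":0},
    {"dp":[0.002,0,0],"yaw":0}
  ]
}}

```text
time_s: 6.22
tcp_pos: [0.4343, -0.1497, 0.086]
eef_rot: [-180.0, 0.0, -89.9]
contact_force: [-0.1, -0.3, -0.3]
gripper_width: 0.0878
gripper_force: 0.0
```

Call:
{"fn": "apply_moves", "kwargs": {
  "targets": [
    {"dp":[0.002,0,0],"yaw":0},
    {"dp":[0.002,0,0],"yaw":0},
    {"dp":[0.002,0,0],"yaw":0}
  ]
}}

```text
time_s: 6.47
tcp_pos: [0.4362, -0.1497, 0.0859]
eef_rot: [-180.0, -0.0, -89.9]
contact_force: [0.5, -0.7, -0.7]
gripper_width: 0.0877
gripper_force: 0.0
```

```bash
cat > st.py <<'E'
from plant import get_state
import numpy as np
s=get_state()
for k in('time_s','tcp_pos','joint_torque','contact_force'):print(k,np.round(s[k],4))
E
python3 st.py
```

```text
time_s 6.4667
tcp_pos [ 0.4362 -0.1497  0.0859]
joint_torque [ 8.70000e-03 -3.37754e+01  2.29261e+01  5.46900e+00  4.07000e-02
  3.00000e-03]
contact_force [ 0.4517 -0.6642 -0.6779]
```

Call:
{"fn": "apply_moves", "kwargs": {
  "targets": [
    {"dp":[0.002,0,0],"yaw":0},
    {"dp":[0.002,0,0],"yaw":0},
    {"dp":[0.002,0,0],"yaw":0}
  ]
}}

```text
time_s: 6.72
tcp_pos: [0.4383, -0.1497, 0.086]
eef_rot: [-180.0, -0.0, -89.9]
contact_force: [-0.3, 0.6, -0.1]
gripper_width: 0.0877
gripper_force: 0.0
```

Call:
{"fn": "apply_moves", "kwargs": {
  "targets": [
    {"dp":[0.002,0,0],"yaw":0},
    {"dp":[0.002,0,0],"yaw":0},
    {"dp":[0.002,0,0],"yaw":0}
  ]
}}

```text
time_s: 6.97
tcp_pos: [0.4402, -0.1497, 0.086]
eef_rot: [180.0, -0.0, -89.9]
contact_force: [-0.2, 0.2, 1.1]
gripper_width: 0.087
gripper_force: 0.0
```

```bash
python3 st.py; python3 - <<'E'
from h import *
from plant import cams
c=cams.capture('side');W=world(c);cv2.imwrite('pics/i.png',cv2.resize(c['image'][60:260,180:380,::-1],None,fx=3,fy=3,interpolation=2))
E
```

```text
time_s 6.9667
tcp_pos [ 0.4402 -0.1497  0.086 ]
joint_torque [ 1.01000e-02 -3.43116e+01  2.29578e+01  5.47650e+00  4.06000e-02
  2.90000e-03]
contact_force [-0.2047  0.2014  1.0885]
```

Call:
{"fn": "apply_moves", "kwargs": {
  "targets": [
    {"dp":[0.002,-0.008,0],"yaw":3},
    {"dp":[0.004,-0.008,0],"yaw":6},
    {"dp":[0.006,-0.008,0],"yaw":9},
    {"dp":[0.008,-0.008,0],"yaw":12},
    {"dp":[0.01,-0.008,0],"yaw":12},
    {"dp":[0.01,-0.008,0],"yaw":12}
  ]
}}

```text
time_s: 7.52
tcp_pos: [0.4505, -0.1577, 0.086]
eef_rot: [-180.0, -0.0, -77.9]
contact_force: [-0.2, -0.5, -0.0]
gripper_width: 0.0878
gripper_force: 0.0
```

Call:
{"fn": "apply_moves", "kwargs": {
  "targets": [
    {"dp":[0,0,-0.01],"yaw":0},
    {"dp":[0,0,-0.02],"yaw":0},
    {"dp":[0,0,-0.03],"yaw":0},
    {"dp":[0,0,-0.034],"yaw":0},
    {"dp":[0,0,-0.034],"yaw":0}
  ]
}}

```text
time_s: 7.93
tcp_pos: [0.4493, -0.1577, 0.0511]
eef_rot: [179.9, 0.0, -77.9]
contact_force: [-1.1, -0.2, -0.0]
gripper_width: 0.0876
gripper_force: 0.0
```

Call:
{"fn": "apply_moves", "kwargs": {
  "targets": [
    {"dp":[0,0.007,0],"yaw":0},
    {"dp":[0,0.014,0],"yaw":0},
    {"dp":[-0.001,0.021,0],"yaw":0},
    {"dp":[-0.001,0.028,0],"yaw":0},
    {"dp":[-0.001,0.032,0],"yaw":0},
    {"dp":[-0.001,0.032,0],"yaw":0}
  ]
}}

```text
time_s: 8.43
tcp_pos: [0.4494, -0.1246, 0.0523]
eef_rot: [-180.0, -0.0, -77.8]
contact_force: [0.6, 0.1, 0.5]
gripper_width: 0.088
gripper_force: 0.0
```

```bash
python3 dr.py
```

```text
[ 0.44939091 -0.12463975  0.05231997] [0.6 0.1 0.5]
top ref 72 [-0.113  -0.1123]
top now 15 [-0.1109 -0.1075]
side ref 190 [-0.113  -0.1124]
side now 137 [-0.1127 -0.1123]
```

Call:
{"fn": "apply_moves", "kwargs": {
  "targets": [
    {"dp":[0,-0.02,0],"yaw":0},
    {"dp":[0,-0.035,0.01],"yaw":0},
    {"dp":[0,-0.045,0.03],"yaw":0},
    {"dp":[0,-0.06,0.048],"yaw":0},
    {"dp":[0,-0.065,0.048],"yaw":-6.5},
    {"dp":[0,-0.065,0.048],"yaw":-6.5},
    {"dp":[0,-0.065,0.048],"yaw":-6.5},
    {"dp":[0.01,-0.065,0.048],"yaw":-6.5},
    {"dp":[0.02,-0.065,0.048],"yaw":-6.5},
    {"dp":[0.03,-0.065,0.048],"yaw":-6.5}
  ],
  "grip": 1
}}

```text
time_s: 9.37
tcp_pos: [0.4803, -0.1903, 0.0996]
eef_rot: [180.0, -0.0, -84.2]
contact_force: [0.2, -0.3, 0.7]
gripper_width: 0.0264
gripper_force: 0.0
```

Call:
{"fn": "apply_moves", "kwargs": {
  "targets": [
    {"dp":[0.008,0,0],"yaw":0},
    {"dp":[0.016,0,0],"yaw":0},
    {"dp":[0.024,0,0],"yaw":0}
  ]
}}

```text
time_s: 9.62
tcp_pos: [0.5041, -0.1904, 0.0996]
eef_rot: [180.0, 0.0, -84.3]
contact_force: [-0.4, 0.3, -0.3]
gripper_width: 0.0068
gripper_force: 0.0
```

Call:
{"fn": "apply_moves", "kwargs": {
  "targets": [
    {"dp":[0.008,0,0],"yaw":0},
    {"dp":[0.016,0,0],"yaw":0},
    {"dp":[0.024,0,0],"yaw":0},
    {"dp":[0.024,0,0],"yaw":0}
  ]
}}

```text
time_s: 9.95
tcp_pos: [0.5288, -0.1907, 0.0999]
eef_rot: [-180.0, -0.0, -84.3]
contact_force: [1.0, 0.0, -0.1]
gripper_width: 0.0002
gripper_force: 0.0
```

```bash
python3 st.py; python3 - <<'E'
from h import *
from plant import cams
c=cams.capture('side');cv2.imwrite('pics/i.png',cv2.resize(c['image'][60:260,180:380,::-1],None,fx=2.9,fy=2.9,interpolation=2))
E
```

```text
time_s 9.95
tcp_pos [ 0.5288 -0.1907  0.0999]
joint_torque [ 8.18000e-02 -4.65854e+01  2.44818e+01  5.73980e+00 -9.76000e-02
 -3.00000e-04]
contact_force [ 0.9622  0.0123 -0.1093]
```

View pics/i.png

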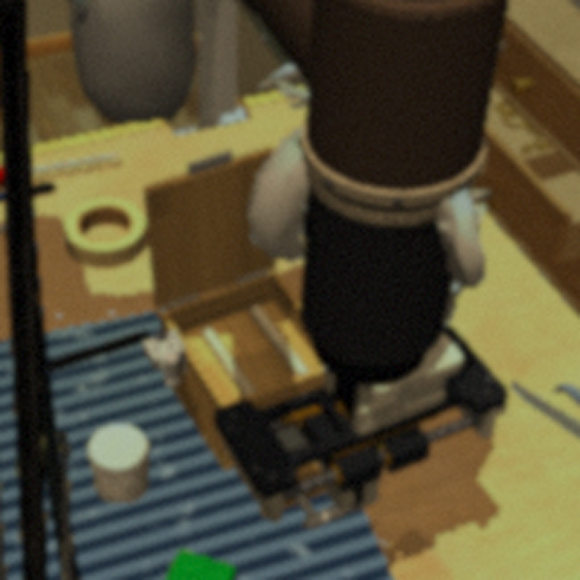

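Call:
{"fn": "apply_moves", "kwargs": {
  "targets": [
    {"dp":[0.007,0,0],"yaw":0},
    {"dp":[0.014,0,0],"yaw":0},
    {"dp":[0.014,0,-0.015],"yaw":0},
    {"dp":[0.014,0,-0.03],"yaw":0},
    {"dp":[0.014,0,-0.045],"yaw":0},
    {"dp":[0.014,0,-0.055],"yaw":0},
    {"dp":[0.014,0,-0.055],"yaw":0}
  ]
}}

```text
time_s: 10.58
tcp_pos: [0.5399, -0.1905, 0.0429]
eef_rot: [179.8, 0.0, -84.4]
contact_force: [-1.2, 0.0, -0.3]
gripper_width: 0.0002
gripper_force: 0.0
```

Call:
{"fn": "apply_moves", "kwargs": {
  "targets": [
    {"dp":[-0.001,0.01,0],"yaw":0},
    {"dp":[-0.002,0.02,0],"yaw":0},
    {"dp":[-0.003,0.03,0],"yaw":0},
    {"dp":[-0.004,0.04,0],"yaw":0},
    {"dp":[-0.005,0.05,0],"yaw":0}
  ]
}}

```text
time_s: 11.0
tcp_pos: [0.5364, -0.1393, 0.0456]
eef_rot: [-179.9, -0.0, -84.3]
contact_force: [-0.4, 0.3, 0.4]
gripper_width: 0.0006
gripper_force: 0.0
```

```bash
python3 dr.py
```

```text
[ 0.53637221 -0.13931743  0.04564395] [-0.4  0.3  0.4]
top ref 72 [-0.113  -0.1123]
top now 34 [-0.1121 -0.109 ]
side ref 190 [-0.113  -0.1124]
side now 18 [-0.1122 -0.1115]
```

```bash
cat > ws.py <<'E'
from h import *
from plant import get_state,cams
s=get_state();c=cams.capture('wrist');W,d=wristworld(c,s['tcp_pos'],s['eef_rot'])
np.savez('wl.npz',W=W,im=c['image'])
x,y,z=W[...,0],W[...,1],W[...,2]
print(s['tcp_pos'].round(4) if hasattr(s['tcp_pos'],'round') else s['tcp_pos'])
print('tool-plane map: median z(mm) grid rows x .47-.62, cols y -.24..-.04 step .01')
for X in np.arange(.47,.62,.01):
    print('%.2f'%X,' '.join((lambda k:'%3d'%(1000*np.median(k)) if len(k)>2 else '  .')(z[(x>=X)&(x<X+.01)&(y>=Y)&(y<Y+.01)]) for Y in np.arange(-.24,-.03,.01)))
E
python3 ws.py; python3 - <<'E'
import sys;sys.path.insert(0,'.')
from h import *
from plant import cams
for n in ('side','top'):
  c=cams.capture(n)
  W=world(c);x,y,z=W[...,0],W[...,1],W[...,2]
  print(n)
  for X in np.arange(.47,.62,.01):
    print('%.2f'%X,' '.join((lambda k:'%3d'%(1000*np.median(k)) if len(k)>0 else '  .')(z[(x>=X)&(x<X+.01)&(y>=Y)&(y<Y+.01)&(z<.3)]) for Y in np.arange(-.24,-.03,.01)))
E
```

```text
[ 0.5363 -0.1389  0.0456]
tool-plane map: median z(mm) grid rows x .47-.62, cols y -.24..-.04 step .01
0.47   0   2   2   2   2   2 143 142 160   2   2 138 137   .   .   .   .   .   .   .   .
0.48   0   2   2   2   2   2 143 167   2   2   2   2 138   .   .   .   .   .   .   .   .
0.49   0   2   2   2   2   2 142 167   2   2   2   2 138   .   .   .   .   .   .   .   .
0.50   0   2   2   2   2 135 149 165   2   2   3   2   .   .   .   .   .   .   .   .   .
0.51   0   2   2   2   2   2 149 163 168  36  35   2   .   .   .   .   .   .   .   .   .
0.52   0   2   2   2   2   2 149 166   3  37  36   2   .   .   .   .  37   .   .   .   .
0.53   0   2   2   2   2   2 145 163   3  70 107   3   3   2   .   .  36   .   .   .   .
0.54   0   2   2   2   2   2 145 161  37  39 119   2   .   .   .   .   .   .   .   .   .
0.55   1   2   2   2   2   2 146 166 150  37   2   2   .   .   .   .   .   .   .   .   .
0.56   0   2   2   2   2   2 145 165 155  36  36   2   .   .   .   .   .   .   .   .   .
0.57   0   0   0   0   0   0 142 162 170  35  37   2   .   .   .   .   .   .   .   .   .
0.58   0   0   0  
[... 2583 characters left out ...]
3   0   .   .   .   .   .   .   .   .   .   .   .   .   .   .   .   .   .   .
0.56   3   .   .   .   .   .   .   .   .   .   .   .   .   .   .   .   .   .   .   .   .
0.57  -6   .   .   .   .   .   .   .   .   .   .   .   .   .   .   .   .   .   .   .   .
0.58   .   .   .   .   .   .   .   .   .   .   .   .   .   .   .   .   .   .   .   .   .
0.59   .   .   .   .   .   .   .   .   .   .   .   .   .   .   .   .   .   .   .   .   .
0.60   .   .   .   .   .   .   .   .   .   .   .   .   .   .   .   .   .   .   .   .   .
0.61   .   .   .   .   .   .   .   .   .   .   .   .   .   .   .   .   .   .   .   .   .
0.62   .   .   .   .   .   .   .   .   .   .   .   .   .   .   .   .   .   .   .   .   .
```

Call:
{"fn": "apply_moves", "kwargs": {
  "targets": [
    {"dp":[-0.001,0.006,0],"yaw":0},
    {"dp":[-0.001,0.012,0],"yaw":0},
    {"dp":[-0.001,0.012,0],"yaw":0}
  ]
}}

```text
time_s: 11.5
tcp_pos: [0.5351, -0.128, 0.0449]
eef_rot: [180.0, 0.0, -84.4]
contact_force: [-0.4, -0.1, 0.3]
gripper_width: 0.0004
gripper_force: 0.0
```

```bash
python3 - <<'E'
from h import *
from plant import get_state,cams
s=get_state();c=cams.capture('wrist');W,d=wristworld(c,s['tcp_pos'],s['eef_rot'])
print(s['tcp_pos'],s['contact_force'],s['gripper_width'])
np.savez('wl.npz',im=c['image'],z=c['range_z'],W=W)
def bar(W):
    m=(abs(W[...,2]-.037)<.006)&(W[...,0]>.505)&(W[...,0]<.58)&(W[...,1]>-.18)&(W[...,1]<-.09)
    k=W[m]
    for X in(.51,.52,.53,.54,.55,.56,.57):
        q=k[(k[:,0]>=X-.004)&(k[:,0]<X+.004)]
        if len(q):print(X,len(q),q[:,1].min().round(4),np.percentile(q[:,1],[50,95]).round(4))
print('now');bar(W)
c1=dict(np.load('wrist1.npz'));print('before');bar(wristworld(c1,[.3995,.0493,.2615],[180,0,-90.2])[0])
E
```

```text
[ 0.53506411 -0.12801199  0.04491917] [-0.40993286 -0.08695103  0.2801473 ] 0.00041225603142473294
now
0.51 26 -0.1531 [-0.1495 -0.1461]
0.52 389 -0.1542 [-0.1424 -0.1302]
0.53 197 -0.1528 [-0.1484 -0.1116]
0.54 186 -0.152 [-0.1474 -0.1414]
0.55 190 -0.1507 [-0.1464 -0.1406]
0.56 189 -0.1497 [-0.1454 -0.1397]
0.57 377 -0.1483 [-0.1367 -0.125 ]
before
0.51 72 -0.1548 [-0.1457 -0.1072]
0.52 151 -0.1544 [-0.1394 -0.1063]
0.53 81 -0.1535 [-0.1459 -0.105 ]
0.54 81 -0.1526 [-0.1448 -0.104 ]
0.55 80 -0.1513 [-0.144  -0.1031]
0.56 95 -0.15 [-0.1416 -0.102 ]
0.57 162 -0.1491 [-0.1347 -0.1011]
```

```bash
python3 - <<'E'
from h import *
c=dict(np.load('side1.npz'));W=world(c)-np.array([.3995,.0493,.2615])
k=W[(abs(W[...,0])<.03)&(abs(W[...,1])<.03)&(W[...,2]>-.05)&(W[...,2]<.06)]
print(len(k),np.sort(k[:,2])[:10].round(4))
for n,p,r in(('wrist1',[.3995,.0493,.2615],[180,0,-90.2]),):
    c=dict(np.load(n+'.npz'));z=c['range_z'];v,u=np.mgrid[:384,:512]
    P=np.stack([(u-c['cx'])/c['fx']*z,(v-c['cy'])/c['fy']*z,z],-1)@c['T_tool_cam'][:3,:3].T+c['T_tool_cam'][:3,3]
    k=P[(abs(P[...,0])<.03)&(abs(P[...,1])<.03)&(z>0)&(P[...,2]<.05)];print(len(k),np.sort(k[:,2])[-10:].round(4))
E
```

```text
272 [0.0156 0.0159 0.0169 0.0181 0.0181 0.0182 0.0186 0.0186 0.0187 0.0189]
27077 [-0.0163 -0.016  -0.016  -0.0157 -0.0155 -0.0154 -0.0153 -0.0151 -0.015
 -0.015 ]
```

Call:
{"fn": "apply_moves", "kwargs": {
  "targets": [
    {"dp":[0.002,-0.02,0.01],"yaw":0},
    {"dp":[0.004,-0.04,0.01],"yaw":0},
    {"dp":[0.006,-0.06,0.01],"yaw":0},
    {"dp":[0.006,-0.06,0.01],"yaw":0},
    {"dp":[0.006,-0.06,-0.02],"yaw":0},
    {"dp":[0.006,-0.06,-0.035],"yaw":0},
    {"dp":[0.006,-0.06,-0.037],"yaw":0},
    {"dp":[0.006,-0.06,-0.037],"yaw":0}
  ]
}}

```text
time_s: 12.22
tcp_pos: [0.5403, -0.1886, 0.0071]
eef_rot: [179.9, 0.0, -84.4]
contact_force: [-0.7, -0.4, -0.0]
gripper_width: 0.0007
gripper_force: 0.0
```

Call:
{"fn": "apply_moves", "kwargs": {
  "targets": [
    {"dp":[-0.001,0.012,0],"yaw":0},
    {"dp":[-0.002,0.02,0],"yaw":0},
    {"dp":[-0.003,0.028,0],"yaw":0},
    {"dp":[-0.004,0.036,0],"yaw":0},
    {"dp":[-0.004,0.04,0],"yaw":0},
    {"dp":[-0.004,0.04,0],"yaw":0}
  ]
}}

```text
time_s: 12.72
tcp_pos: [0.5373, -0.1475, 0.0085]
eef_rot: [-180.0, 0.0, -84.3]
contact_force: [-0.3, 0.5, 0.4]
gripper_width: 0.0006
gripper_force: 0.0
```

```bash
cat > bar.py <<'E'
from h import *
from plant import get_state,cams
s=get_state();c=cams.capture('wrist');W,d=wristworld(c,s['tcp_pos'],s['eef_rot'])
print(s['tcp_pos'],np.round(s['contact_force'],2))
m=(abs(W[...,2]-.036)<.006)&(W[...,0]>.5)&(W[...,0]<.58)&(W[...,1]>-.18)&(W[...,1]<-.05);k=W[m]
for X in(.51,.52,.53,.54,.55,.56,.57):
    q=k[(k[:,0]>=X-.004)&(k[:,0]<X+.004)]
    if len(q):print(X,len(q),np.sort(q[:,1])[:2].round(4))
E
python3 bar.py
```

```text
[ 0.53732883 -0.14746829  0.00850592] [-0.28  0.51  0.4 ]
0.53 47 [-0.1591 -0.1591]
0.54 107 [-0.1579 -0.1579]
```

Call:
{"fn": "apply_moves", "kwargs": {
  "targets": [
    {"dp":[-0.001,0.01,0],"yaw":0},
    {"dp":[-0.002,0.02,0],"yaw":0},
    {"dp":[-0.003,0.03,0],"yaw":0},
    {"dp":[-0.004,0.04,0],"yaw":0},
    {"dp":[-0.004,0.043,0],"yaw":0}
  ]
}}

```text
time_s: 13.18
tcp_pos: [0.5326, -0.1042, 0.0079]
eef_rot: [180.0, 0.0, -84.3]
contact_force: [-1.2, -2.0, 0.2]
gripper_width: 0.0004
gripper_force: 0.8
```

```bash
python3 dr.py
```

```text
[ 0.53264508 -0.10419247  0.00788285] [-1.2 -2.   0.2]
top ref 72 [-0.113  -0.1123]
top now 27 [-0.0532 -0.052 ]
side ref 190 [-0.113  -0.1124]
side now 47 [-0.1146 -0.1139]
```

Call:
{"fn": "apply_moves", "kwargs": {
  "targets": [
    {"dp":[0,0.002,0],"yaw":0},
    {"dp":[0,0.003,0],"yaw":0},
    {"dp":[0,0.003,0],"yaw":0}
  ]
}}

```text
time_s: 13.53
tcp_pos: [0.5331, -0.1027, 0.0079]
eef_rot: [180.0, 0.0, -84.4]
contact_force: [-0.2, -0.1, 0.5]
gripper_width: 0.0004
gripper_force: 0.0
```

Call:
{"fn": "apply_moves", "kwargs": {
  "targets": [
    {"dp":[0,0.0015,0],"yaw":0},
    {"dp":[0,0.0025,0],"yaw":0},
    {"dp":[0,0.0025,0],"yaw":0}
  ]
}}

```text
time_s: 13.78
tcp_pos: [0.5329, -0.1002, 0.0079]
eef_rot: [180.0, -0.0, -84.4]
contact_force: [-1.6, -1.6, -0.6]
gripper_width: 0.0004
gripper_force: 0.5
```

Call:
{"fn": "apply_moves", "kwargs": {
  "targets": [
    {"dp":[0,0.001,0],"yaw":0},
    {"dp":[0,0.002,0],"yaw":0},
    {"dp":[0,0.002,0],"yaw":0}
  ]
}}

```text
time_s: 14.03
tcp_pos: [0.5328, -0.0997, 0.0079]
eef_rot: [179.9, -0.1, -84.3]
contact_force: [0.6, -11.7, -1.6]
gripper_width: 0.0003
gripper_force: 5.9
```

Call:
{"fn": "apply_moves", "kwargs": {
  "targets": [
    {"dp":[0,0.001,0],"yaw":0},
    {"dp":[0,0.002,0],"yaw":0},
    {"dp":[0,0.002,0],"yaw":0}
  ]
}}

```text
time_s: 14.28
tcp_pos: [0.5328, -0.0994, 0.008]
eef_rot: [179.9, -0.2, -84.3]
contact_force: [1.8, -23.9, -2.3]
gripper_width: 0.0005
gripper_force: 12.1
```

Call:
{"fn": "apply_moves", "kwargs": {
  "targets": [
    {"dp":[0,0.001,0],"yaw":0},
    {"dp":[0,0.002,0],"yaw":0},
    {"dp":[0,0.002,0],"yaw":0}
  ]
}}

```text
time_s: 14.53
tcp_pos: [0.5327, -0.0992, 0.0081]
eef_rot: [179.9, -0.3, -84.3]
contact_force: [6.1, -37.5, -4.4]
gripper_width: 0.0002
gripper_force: 18.3
```

```bash
python3 - <<'E'
from h import *
from scipy.spatial import cKDTree
t0,t1=[world(dict(np.load(f))) for f in('top0.npz','top1.npz')]
ch=np.abs(np.nan_to_num(t0)-np.nan_to_num(t1))[...,2]>.05
A=t1[ch];T1=np.array([.3995,.0493,.2615]);A=A[(A[:,2]>.3)&np.isfinite(A[:,0])]
A=A[np.linalg.norm(A[:,:2]-T1[:2],axis=1)<.35]
O=np.vstack([t0.reshape(-1,3),world(dict(np.load('side0.npz'))).reshape(-1,3)]);O=O[np.isfinite(O[:,0])]
O=O[(O[:,2]>.24)&(O[:,0]>.15)&(O[:,0]<.8)&(O[:,1]<.6)&(O[:,1]>-.1)]
tr=cKDTree(O)
for T in((.495,.125,.24),(.495,.125,.19),(.495,.04,.24),(.47,.125,.24)):
    B=A-T1+np.array(T);d,i=tr.query(B);j=d.argmin();print(T,len(B),d.min().round(3),B[j].round(3),O[i[j]].round(3))
E
```

```text
(0.495, 0.125, 0.24) 17353 0.001 [0.651 0.437 0.587] [0.652 0.437 0.586]
(0.495, 0.125, 0.19) 17353 0.003 [ 0.638 -0.074  0.391] [ 0.637 -0.076  0.392]
(0.495, 0.04, 0.24) 17353 0.0 [0.554 0.008 0.338] [0.554 0.009 0.338]
(0.47, 0.125, 0.24) 17353 0.001 [ 0.761 -0.012  0.569] [ 0.761 -0.011  0.569]
```

```bash
python3 - <<'E'
from h import *
from scipy.spatial import cKDTree
t0,t1=[world(dict(np.load(f))) for f in('top0.npz','top1.npz')]
A=t1[(t1[...,2]-np.nan_to_num(t0[...,2]))>.1];T1=np.array([.3995,.0493,.2615])
A=A[(A[:,2]>.3)&(A[:,0]<.5)&(np.linalg.norm(A[:,:2]-T1[:2],axis=1)<.4)]
print(A.min(0)-T1,A.max(0)-T1)
O=np.vstack([t0.reshape(-1,3),world(dict(np.load('side0.npz'))).reshape(-1,3)]);O=O[np.isfinite(O[:,0])]
O=O[(O[:,2]>.24)&(O[:,0]>.15)&(O[:,0]<.8)&(O[:,1]<.6)&(O[:,1]>-.02)]
O=O[~((O[:,0]<.6)&(O[:,1]<.05)&(O[:,2]<.5))]
tr=cKDTree(O)
for T in((.495,.125,.24),(.495,.125,.19),(.495,.04,.24),(.47,.125,.24)):
    B=A-T1+np.array(T);d,i=tr.query(B);j=d.argmin();print(T,len(B),np.percentile(d,[0,.1,1]).round(3),B[j].round(3),O[i[j]].round(3))
E
```

```text
[-0.31711269 -0.36329627  0.08211545] [0.09986166 0.37328588 0.58675791]
(0.495, 0.125, 0.24) 17242 [0.017 0.069 0.095] [ 0.595 -0.03   0.369] [ 0.601 -0.015  0.372]
(0.495, 0.125, 0.19) 17242 [0.028 0.069 0.096] [0.587 0.488 0.608] [0.599 0.474 0.587]
(0.495, 0.04, 0.24) 17242 [0.004 0.02  0.045] [0.571 0.413 0.603] [0.569 0.413 0.607]
(0.47, 0.125, 0.24) 17242 [0.035 0.073 0.105] [ 0.57  -0.03   0.369] [ 0.601 -0.015  0.372]
```

Call:
{"fn": "apply_moves", "kwargs": {
  "targets": [
    {"dp":[0,-0.02,0],"yaw":0},
    {"dp":[0,-0.03,0.02],"yaw":0},
    {"dp":[-0.01,-0.03,0.06],"yaw":0},
    {"dp":[-0.02,-0.03,0.1],"yaw":0},
    {"dp":[-0.03,-0.03,0.14],"yaw":0},
    {"dp":[-0.041,-0.03,0.18],"yaw":0},
    {"dp":[-0.041,-0.02,0.22],"yaw":0},
    {"dp":[-0.041,0.02,0.232],"yaw":0},
    {"dp":[-0.041,0.06,0.232],"yaw":0},
    {"dp":[-0.041,0.1,0.232],"yaw":0},
    {"dp":[-0.041,0.14,0.232],"yaw":0},
    {"dp":[-0.041,0.18,0.232],"yaw":0},
    {"dp":[-0.041,0.22,0.232],"yaw":0},
    {"dp":[-0.041,0.228,0.232],"yaw":0},
    {"dp":[-0.041,0.228,0.232],"yaw":0}
  ]
}}

```text
time_s: 15.78
tcp_pos: [0.4921, 0.1366, 0.2398]
eef_rot: [-180.0, 0.0, -84.1]
contact_force: [-0.5, -0.5, 0.1]
gripper_width: 0.0003
gripper_force: 0.0
```

```bash
cat > lid.py <<'E'
from h import *
from plant import get_state,cams
s=get_state();print(s['time_s'],np.round(s['tcp_pos'],4),np.round(s['contact_force'],1))
for n in('top','side'):
    W=world(cams.capture(n));q=W[(W[...,0]>.46)&(W[...,0]<.585)&(W[...,1]>-.1)&(W[...,1]<.115)&(W[...,2]>.08)&(W[...,2]<.24)]
    print(n,len(q))
    for lo in np.arange(.08,.24,.02):
        k=q[(q[:,2]>=lo)&(q[:,2]<lo+.02)]
        if len(k)>3:print('%.2f'%lo,len(k),np.percentile(k,[5,50,95],axis=0).round(3).tolist())
    d=W[(W[...,2]>.03)&(W[...,2]<.06)&(W[...,0]>.49)&(W[...,0]<.58)&(W[...,1]<-.04)&(W[...,1]>-.13)]
    if len(d)>5:print('drawer front/handle',len(d),np.percentile(d[:,1]-.1*(d[:,0]-.53),[2,10,50]).round(4))
    p=W[(W[...,2]>.12)&(W[...,2]<.137)&(W[...,0]>.39)&(W[...,0]<.462)&(W[...,1]>-.06)&(W[...,1]<.08)]
    if len(p):print('peg',len(p),np.median(p,0).round(3))
E
python3 lid.py
```

```text
15.7833 [0.4921 0.1366 0.2398] [-0.5 -0.5  0.1]
top 733
0.08 303 [[0.464, -0.049, 0.083], [0.506, 0.035, 0.089], [0.583, 0.083, 0.098]]
0.10 38 [[0.464, 0.075, 0.101], [0.514, 0.082, 0.111], [0.572, 0.088, 0.119]]
0.12 31 [[0.468, 0.078, 0.121], [0.522, 0.084, 0.131], [0.573, 0.089, 0.139]]
0.14 40 [[0.468, 0.078, 0.141], [0.514, 0.084, 0.149], [0.57, 0.09, 0.159]]
0.16 36 [[0.469, 0.08, 0.162], [0.518, 0.086, 0.171], [0.571, 0.091, 0.178]]
0.18 47 [[0.465, -0.095, 0.182], [0.532, 0.084, 0.192], [0.568, 0.092, 0.2]]
0.20 134 [[0.47, -0.093, 0.203], [0.547, 0.085, 0.216], [0.575, 0.097, 0.22]]
0.22 104 [[0.482, -0.077, 0.22], [0.545, 0.089, 0.226], [0.573, 0.098, 0.238]]
drawer front/handle 117 [-0.0901 -0.0881 -0.0803]
peg 13 [ 0.443 -0.019  0.129]
side 2443
0.08 681 [[0.464, -0.05, 0.081], [0.516, 0.054, 0.09], [0.582, 0.087, 0.098]]
0.10 241 [[0.464, 0.078, 0.101], [0.514, 0.084, 0.109], [0.567, 0.091, 0.119]]
0.12 222 [[0.463, 0.08, 0.121], [0.508, 0.085, 0.13], [0.553, 0.091, 0.138]]
0.14 217 [[0.463, 0.081, 0.141], [0.503, 0.086, 0.15], [0.55, 0.092, 0.159]]
0.16 219 [[0.464, 0.082, 0.161], [0.506, 0.087, 0.17], [0.547, 0.093, 0.179]]
0.18 279 [[0.464, -0.094, 0.181], [0.512, 0.088, 0.191], [0.559, 0.094, 0.199]]
0.20 405 [[0.465, -0.091, 0.201], [0.53, 0.089, 0.211], [0.565, 0.097, 0.22]]
0.22 179 [[0.486, -0.074, 0.22], [0.537, 0.092, 0.226], [0.574, 0.099, 0.239]]
drawer front/handle 410 [-0.0875 -0.0859 -0.0478]
peg 33 [ 0.443 -0.022  0.129]
```

Call:
{"fn": "apply_moves", "kwargs": {
  "targets": [
    {"dp":[0,0,-0.03],"yaw":0},
    {"dp":[0,0,-0.06],"yaw":0},
    {"dp":[0,0,-0.065],"yaw":0},
    {"dp":[0,-0.01,-0.065],"yaw":0},
    {"dp":[0,-0.02,-0.065],"yaw":0},
    {"dp":[0,-0.03,-0.065],"yaw":0},
    {"dp":[0,-0.04,-0.065],"yaw":0},
    {"dp":[0.001,-0.053,-0.065],"yaw":0},
    {"dp":[0.002,-0.066,-0.067],"yaw":0},
    {"dp":[0.003,-0.079,-0.071],"yaw":0},
    {"dp":[0.005,-0.091,-0.076],"yaw":0},
    {"dp":[0.006,-0.102,-0.083],"yaw":0},
    {"dp":[0.006,-0.102,-0.083],"yaw":0}
  ]
}}

```text
time_s: 16.97
tcp_pos: [0.4974, 0.0295, 0.156]
eef_rot: [179.9, -0.0, -84.5]
contact_force: [-0.3, -0.5, -0.5]
gripper_width: 0.0005
gripper_force: 0.0
```

```bash
python3 lid.py | grep -v drawer
```

```text
16.9667 [0.4974 0.0295 0.156 ] [-0.3 -0.5 -0.5]
top 284
0.08 139 [[0.462, -0.052, 0.085], [0.477, -0.04, 0.09], [0.572, 0.051, 0.098]]
0.10 11 [[0.462, 0.069, 0.102], [0.469, 0.075, 0.103], [0.48, 0.079, 0.112]]
0.12 10 [[0.464, 0.04, 0.129], [0.468, 0.047, 0.132], [0.473, 0.051, 0.138]]
0.14 14 [[0.465, 0.023, 0.141], [0.469, 0.034, 0.147], [0.472, 0.041, 0.154]]
0.16 7 [[0.467, 0.015, 0.161], [0.469, 0.021, 0.164], [0.47, 0.024, 0.171]]
0.18 7 [[0.469, -0.098, 0.183], [0.552, -0.093, 0.191], [0.563, 0.005, 0.199]]
0.20 51 [[0.54, -0.094, 0.201], [0.56, -0.086, 0.211], [0.573, -0.074, 0.22]]
0.22 45 [[0.543, -0.08, 0.221], [0.564, -0.071, 0.233], [0.575, -0.06, 0.24]]
peg 13 [ 0.443 -0.022  0.13 ]
side 1253
0.08 586 [[0.464, -0.05, 0.081], [0.514, 0.025, 0.089], [0.582, 0.083, 0.093]]
0.10 31 [[0.462, 0.044, 0.1], [0.493, 0.066, 0.109], [0.564, 0.076, 0.118]]
0.12 29 [[0.464, 0.039, 0.122], [0.494, 0.048, 0.13], [0.568, 0.059, 0.139]]
0.14 27 [[0.466, 0.022, 0.142], [0.488, 0.031, 0.15], [0.551, 0.04, 0.159]]
0.16 58 [[0.468, 0.007, 0.162], [0.496, 0.02, 0.175], [0.552, 0.026, 0.179]]
0.18 258 [[0.475, -0.093, 0.182], [0.504, 0.004, 0.191], [0.577, 0.027, 0.199]]
0.20 193 [[0.48, -0.094, 0.2], [0.538, -0.008, 0.208], [0.565, 0.023, 0.219]]
0.22 71 [[0.464, -0.076, 0.221], [0.556, -0.06, 0.234], [0.577, 0.028, 0.24]]
peg 28 [ 0.442 -0.02   0.13 ]
```

Call:
{"fn": "apply_moves", "kwargs": {
  "targets": [
    {"dp":[0.001,-0.01,-0.008],"yaw":0},
    {"dp":[0.002,-0.0195,-0.018],"yaw":0},
    {"dp":[0.003,-0.027,-0.029],"yaw":0},
    {"dp":[0.003,-0.0335,-0.04],"yaw":0},
    {"dp":[0.004,-0.037,-0.048],"yaw":0},
    {"dp":[0.004,-0.0395,-0.056],"yaw":0},
    {"dp":[0.004,-0.041,-0.064],"yaw":0},
    {"dp":[0.004,-0.043,-0.07],"yaw":0},
    {"dp":[0.004,-0.043,-0.073],"yaw":0},
    {"dp":[0.004,-0.043,-0.073],"yaw":0}
  ]
}}

```text
time_s: 17.9
tcp_pos: [0.5019, -0.0114, 0.0839]
eef_rot: [179.9, -0.0, -84.3]
contact_force: [-0.7, 0.5, 0.2]
gripper_width: 0.0005
gripper_force: 0.0
```

Call:
{"fn": "apply_moves", "kwargs": {
  "targets": [
    {"dp":[0,0,-0.001],"yaw":0},
    {"dp":[0,0,-0.002],"yaw":0},
    {"dp":[0,0,-0.002],"yaw":0}
  ]
}}

```text
time_s: 18.15
tcp_pos: [0.5022, -0.0112, 0.0835]
eef_rot: [-180.0, -0.0, -84.3]
contact_force: [-7.0, -0.6, 17.6]
gripper_width: 0.0008
gripper_force: 8.4
```

Call:
{"fn": "apply_moves", "kwargs": {
  "targets": [
    {"dp":[0,0,0.04],"yaw":0},
    {"dp":[0,0,0.079],"yaw":0},
    {"dp":[-0.04,-0.001,0.079],"yaw":0},
    {"dp":[-0.08,-0.002,0.079],"yaw":0},
    {"dp":[-0.094,-0.003,0.079],"yaw":0},
    {"dp":[-0.094,-0.003,0.079],"yaw":0},
    {"dp":[-0.094,-0.003,0.04],"yaw":0},
    {"dp":[-0.094,-0.003,0.016],"yaw":0},
    {"dp":[-0.094,-0.003,0.014],"yaw":0},
    {"dp":[-0.094,-0.003,0.014],"yaw":0}
  ]
}}

```text
time_s: 18.98
tcp_pos: [0.4077, -0.0144, 0.0954]
eef_rot: [179.8, -0.1, -84.3]
contact_force: [0.2, -0.7, 0.8]
gripper_width: 0.0004
gripper_force: 0.0
```

```bash
python3 lid.py | grep -v '^0.1[4-9]\|^0.2'
```

```text
18.9833 [ 0.4077 -0.0144  0.0954] [ 0.2 -0.7  0.8]
top 1087
0.08 659 [[0.503, -0.051, 0.092], [0.547, 0.024, 0.097], [0.579, 0.08, 0.1]]
0.10 285 [[0.502, -0.045, 0.1], [0.547, 0.021, 0.101], [0.58, 0.073, 0.105]]
drawer front/handle 99 [-0.0903 -0.0883 -0.0818]
side 2351
0.08 1309 [[0.472, -0.051, 0.087], [0.521, -0.004, 0.098], [0.577, 0.066, 0.1]]
0.10 359 [[0.477, -0.044, 0.1], [0.533, 0.011, 0.101], [0.577, 0.072, 0.102]]
drawer front/handle 407 [-0.088  -0.0859 -0.0478]
peg 107 [ 0.415 -0.022  0.129]
```

Call:
{"fn": "apply_moves", "kwargs": {
  "targets": [
    {"dp":[0.01,0,0],"yaw":0},
    {"dp":[0.018,0,0],"yaw":0},
    {"dp":[0.026,0,0],"yaw":0},
    {"dp":[0.034,0,0],"yaw":0},
    {"dp":[0.042,0,0],"yaw":0},
    {"dp":[0.05,0,0],"yaw":0},
    {"dp":[0.05,0,0],"yaw":0}
  ]
}}

```text
time_s: 19.67
tcp_pos: [0.4598, -0.0141, 0.0959]
eef_rot: [-180.0, -0.0, -84.4]
contact_force: [0.3, -0.1, -1.0]
gripper_width: 0.0005
gripper_force: 0.0
```

Call:
{"fn": "apply_moves", "kwargs": {
  "targets": [
    {"dp":[-0.02,0,0],"yaw":0},
    {"dp":[-0.02,0,0.03],"yaw":0},
    {"dp":[-0.02,0,0.055],"yaw":0},
    {"dp":[0.0,-0.03,0.055],"yaw":0},
    {"dp":[0.029,-0.035,0.055],"yaw":0},
    {"dp":[0.029,-0.035,0.055],"yaw":0}
  ]
}}

```text
time_s: 20.17
tcp_pos: [0.4916, -0.0499, 0.1518]
eef_rot: [-179.8, -0.0, -84.4]
contact_force: [1.1, 0.0, 0.3]
gripper_width: 0.0002
gripper_force: 0.0
```

```bash
python3 - <<'E'
from h import *
from plant import get_state,cams
s=get_state();print(s['tcp_pos'])
for n in('side','top','wrist'):
    c=cams.capture(n);W=world(c) if n!='wrist' else wristworld(c,s['tcp_pos'],s['eef_rot'])[0]
    p=W[(W[...,2]>.12)&(W[...,2]<.137)&(W[...,0]>.43)&(W[...,0]<.51)&(W[...,1]>-.045)&(W[...,1]<.08)]
    print(n,len(p),np.percentile(p,[5,50,95],axis=0).round(3).tolist() if len(p) else '')
E
```

```text
[ 0.49162335 -0.04986394  0.15176347]
side 28 [[0.477, -0.013, 0.121], [0.481, -0.009, 0.129], [0.486, -0.004, 0.133]]
top 2 [[0.476, -0.008, 0.124], [0.477, -0.007, 0.127], [0.478, -0.006, 0.13]]
wrist 0
```

Call:
{"fn": "apply_moves", "kwargs": {
  "targets": [
    {"dp":[0,0,-0.03],"yaw":0},
    {"dp":[0,0,-0.055],"yaw":0},
    {"dp":[0,0,-0.055],"yaw":0},
    {"dp":[0,0.012,-0.055],"yaw":0},
    {"dp":[0,0.022,-0.055],"yaw":0},
    {"dp":[0,0.03,-0.055],"yaw":0},
    {"dp":[0,0.038,-0.055],"yaw":0},
    {"dp":[0,0.046,-0.055],"yaw":0},
    {"dp":[0,0.054,-0.055],"yaw":0},
    {"dp":[0,0.06,-0.055],"yaw":0},
    {"dp":[0,0.06,-0.055],"yaw":0}
  ]
}}

```text
time_s: 21.23
tcp_pos: [0.4872, 0.0121, 0.0966]
eef_rot: [-180.0, 0.0, -84.3]
contact_force: [-0.5, -0.2, 0.9]
gripper_width: -0.0
gripper_force: 0.0
```

Call:
{"fn": "apply_moves", "kwargs": {
  "targets": [
    {"dp":[0,0.002,0],"yaw":0},
    {"dp":[0,0.003,0],"yaw":0},
    {"dp":[0,0.003,0],"yaw":0}
  ]
}}

```text
time_s: 21.48
tcp_pos: [0.4869, 0.0139, 0.096]
eef_rot: [180.0, 0.0, -84.3]
contact_force: [1.0, -0.2, 0.1]
gripper_width: 0.0006
gripper_force: 0.0
```

Call:
{"fn": "apply_moves", "kwargs": {
  "targets": [
    {"dp":[0,0.001,0],"yaw":0},
    {"dp":[0,0.002,0],"yaw":0},
    {"dp":[0,0.002,0],"yaw":0}
  ]
}}

```text
time_s: 21.73
tcp_pos: [0.4869, 0.0155, 0.0959]
eef_rot: [180.0, -0.0, -84.4]
contact_force: [0.2, -2.6, 0.5]
gripper_width: 0.0002
gripper_force: 1.0
```

Call:
{"fn": "apply_moves", "kwargs": {
  "targets": [
    {"dp":[0,0.001,0],"yaw":0},
    {"dp":[0,0.002,0],"yaw":0},
    {"dp":[0,0.002,0],"yaw":0}
  ]
}}

```text
time_s: 21.98
tcp_pos: [0.4868, 0.016, 0.096]
eef_rot: [179.9, -0.2, -84.4]
contact_force: [1.6, -11.8, 1.5]
gripper_width: 0.0007
gripper_force: 5.8
```

Call:
{"fn": "apply_moves", "kwargs": {
  "targets": [
    {"dp":[0,0.001,0],"yaw":0},
    {"dp":[0,0.002,0],"yaw":0},
    {"dp":[0,0.002,0],"yaw":0}
  ]
}}

```text
time_s: 22.23
tcp_pos: [0.4867, 0.0166, 0.096]
eef_rot: [179.9, -0.3, -84.4]
contact_force: [4.9, -19.1, 1.6]
gripper_width: 0.0004
gripper_force: 10.2
```

At the stop. Back off, rise and check.

Call:
{"fn": "apply_moves", "kwargs": {
  "targets": [
    {"dp":[0,-0.02,0],"yaw":0},
    {"dp":[0,-0.03,0.01],"yaw":0},
    {"dp":[0,-0.03,0.05],"yaw":0},
    {"dp":[-0.02,-0.03,0.09],"yaw":0},
    {"dp":[-0.05,-0.03,0.12],"yaw":0},
    {"dp":[-0.08,-0.03,0.15],"yaw":0},
    {"dp":[-0.08,-0.03,0.17],"yaw":0},
    {"dp":[-0.08,-0.03,0.17],"yaw":0}
  ]
}}

```text
time_s: 22.9
tcp_pos: [0.4083, -0.0098, 0.2722]
eef_rot: [-179.4, 0.1, -84.3]
contact_force: [1.2, 0.7, 0.5]
gripper_width: 0.0005
gripper_force: 0.0
```

```bash
python3 lid.py | grep -v '^0.1[4-9]\|^0.2'; python3 - <<'E'
from h import *
from plant import get_state,cams
s=get_state()
for n in('side','top','wrist'):
    c=cams.capture(n);W=world(c) if n!='wrist' else wristworld(c,s['tcp_pos'],s['eef_rot'])[0]
    p=W[(W[...,2]>.12)&(W[...,2]<.137)&(W[...,0]>.43)&(W[...,0]<.53)&(W[...,1]>-.045)&(W[...,1]<.08)]
    print(n,len(p),np.median(p,axis=0).round(3) if len(p) else '')
    q=W[(W[...,2]>.045)&(W[...,2]<.058)&(W[...,0]>.35)&(W[...,0]<.43)&(W[...,1]>-.08)&(W[...,1]<.01)]
    print(' pot',len(q),np.median(q,0).round(3) if len(q) else '')
E
```

```text
22.9 [ 0.4083 -0.0098  0.2722] [1.2 0.7 0.5]
top 561
0.08 331 [[0.531, -0.055, 0.092], [0.564, 0.012, 0.097], [0.582, 0.084, 0.1]]
0.10 123 [[0.537, -0.048, 0.1], [0.566, 0.018, 0.101], [0.581, 0.079, 0.104]]
drawer front/handle 94 [-0.0903 -0.0885 -0.0826]
side 2147
0.08 1488 [[0.47, -0.051, 0.087], [0.523, 0.003, 0.098], [0.576, 0.073, 0.1]]
0.10 440 [[0.47, -0.04, 0.1], [0.517, 0.026, 0.101], [0.577, 0.076, 0.108]]
0.12 30 [[0.492, 0.028, 0.121], [0.496, 0.032, 0.13], [0.501, 0.039, 0.132]]
drawer front/handle 406 [-0.0875 -0.0859 -0.0478]
side 29 [0.497 0.032 0.129]
 pot 293 [ 0.388 -0.035  0.054]
top 0 
 pot 45 [ 0.381 -0.049  0.053]
wrist 117 [0.497 0.033 0.133]
 pot 904 [ 0.39  -0.031  0.057]
```

Peg at (0.497, 0.032), which is square over the lid (predicted 0.495, 0.031); the drawer is home, the lid is flat and the pot has not moved. Handing in.

```bash
python3 -c "
from plant import r
print(r.close_job())"
```

```text
the job is handed in; nothing more can be done
None
```

The chest is shut and the job is handed in: the last camera check showed the drawer home, the lid flat, the latch square over the lid and the pot unmoved, but I did not re-measure the tape, pen, figure, clay block or glue sticks, and the hand-in gave no verdict.

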